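Fit a filter canister to a bayonet port

TASK

Fit the filter canister to the bench filter unit: push the lever of the dust flap until the flap snaps fully open, then set the canister's bayonet foot into the sloped port, push it down and turn it clockwise to the stop, so that it stays locked when you let go. Leave the tape roll, the dish wheel and the oil stone where they are.

Things in the scene. Friction and masses are not known exactly. Their poses are not given: they have to be found in the camera images.
- filter_unit: Small grey bench filter unit, fixed: box about 160x150x100 mm with vent slots, on feet; a round neck (88 mm across) with a sloped port rises from its top toward the robot. Origin on the bench under the box's front half; z up, x away from the robot at yaw 0.
- port: Centre of the round port's mouth (rim plane), some 150 mm above the bench. z: out of the port along its axis, leaning 35 deg from vertical toward the robot's side; x: in the rim plane, up the slope, away from the robot; y: level. A canister is home with its body down on the rim and its foot 16 mm below the rim plane; it turns freely with the foot between 13 and 16 mm deep.
- port_lip (a point): Bayonet lip inside the rim; point on the axis 5 mm below the rim plane (lip's underside), axes of port. Lip 5 mm thick: round hole 49 mm with two opposite notches at +x and -x, 21 mm wide (along y), reaching 33 mm from the axis. Chamber below it 66 mm across. Lugs turn under the lip only clockwise seen looking into the port, 80 deg to a hard stop.
- port_pad (a point): Sprung rubber pad in the port, axes of port; point on the axis 9 mm below the rim plane, where a foot first meets it. It resists with 2.4 N, rising to 8 N at 16 mm (home). Lugs cannot turn with the foot less than 12 mm deep. When a turned canister is let go the pad lifts it until its lugs bear on the lip: foot 12 mm below the rim plane, locked.
- canister_grip (a point): Loose filter canister, upright on the bench, 0.15-0.31 kg: bright ribbed drum 74 mm across, straight black grip bar on top, 96 mm high in all. Bar 62 long (x), 24 wide (y), 40 mm high. Point: on the axis in the bar, 80 mm above the underside, 16 mm below the bar's top, 24 mm above the drum's top. z: axis, up; x: along the bar. Same after a half turn.
- canister: The same canister; origin at the centre of its underside (end of its foot), axes as canister_grip. Foot: round spigot 45 mm in diameter, 16 mm long, chamfered end, with two opposite lugs 14 mm wide, reaching 28 mm from the axis at +x and -x, under the ends of the bar (lugs 2 to 7 mm above the underside). The drum above it rests on the port's rim.
- flap (a joint): Angle (rad) of the round dust flap, 74 mm, covering the port: 0 = shut on the rim, 2.44 = fully open, tipped back behind the port. Hinge along the port's y axis, 52 mm in x and 7.5 mm in z from the port's origin. Sprung to either stop: below about 1.13 it springs shut, beyond that open.
- flap_lever (a point): Flap's thumb lever: upright dark steel tab, 22 wide (y), 5 thick, 55 mm long, bead on its end, square to the flap, at y = +56 mm (left) of the port's axis. Point on it 40 mm from the hinge. z: along the lever, away from the hinge, parallel to the port's axis while shut. Pushed level along the port's x (away from the robot) it opens the flap: 3-4 N, some 45 mm to the snap point.
- masking_roll: Bystander: roll of tan masking tape lying flat, 96 mm in diameter, 25 mm high; origin at the centre of its underside.
- cup_wheel: Bystander: white dish-shaped grinding wheel lying flat, 102 mm in diameter, 24 mm high; origin at the centre of its underside.
- oil_stone: Bystander: green oil stone, 25x100x13 mm, lying flat; origin at the centre of its underside.

How it is judged:
By the outcome, as a careful person would: the job done as asked, in the order asked, and still so for the second after the job is handed in, with the robot touching nothing.
It also fails if it takes over 59 s, if anything falls off the work surface, if the arm or the gripper's body presses on something with over 40 N, if the wrist force passes 120 N, or if a joint passes its speed limit or range.

ROBOT

A 7-joint arm with a two-finger parallel gripper is mounted at the origin on a cart in front of the work surface, level with it; the furniture and walls round the work are solid. World frame = base frame: x ahead of the robot, y to its left, z up, the work surface at z = 0. Lengths are in m, angles in rad, forces in N, time in s.
With the tool pointing down it reaches from about 0.4 to 0.85 m from the base axis. Payload 4.5 kg.
Tool frame: the origin (TCP) lies midway between the tips of the shut fingers; the grasp point (between the pads) lies 19 mm behind it; z points along the fingers, y is the direction in which the jaws open and shut (so a half turn about z gives the same grasp; the last joint's range is limited). The gripper opens to 85 mm and grips with 20 to 120 N. Pads are 22 mm wide; open, the fingers measure 114 mm over their backs; the gripper's body (76 mm by 85 mm) begins 54 mm behind the grasp point. The pads swing forward as they close: fully open they stand 13 mm farther back than shut.
Start: joints at [-1.167, 0.689, -0.195, 1.565, 0.157, 0.902, -0.215], TCP at [0.226, 0.583, 0.231] pointing down, gripper open.
Joint ranges: [-3.01, 3.01], [-0.46, 2.08], [-1.47, 1.51], [0.13, 2.56], [-1, 4.14], [0.04, 2.09], [-2.66, 2.66]. Speed limits (rad/s): [2.57, 2.57, 3.14, 3.14, 3.14, 3.14, 3.14].

INTERFACE

Orientations are given as a unit quaternion [w, x, y, z].
In Python, from plant import manip gives the robot as it stands.
- The arm moves only by the shell command python3 -m pendant 'ROWS' [OPENING] [FORCE]. ROWS is JSON, a list of rows, each a list of 4 numbers: the shift along the tool's x, y, z in m, then the turn about the tool's z in degrees. A call has 1 to 5 rows; each row is the pose to reach, as a shift and turn from the pose commanded when the call began, along the tool's axes at that moment; what a row does not reach only later rows make up. A row lasts 1/12 s, in which the tool goes at most 41.7 mm and 7.16 degrees, less where a joint would pass 70% of its speed; a pose out of reach is approached as far as the arm can. A call with a gripper value outside its range is refused whole. OPENING is the opening, from 0 (shut) to 1 (fully open), set as the call begins (- or left out, the last holds). The fingers move at their own pace and stop on an object; FORCE is the grip in N (left out, the last holds). Time passes only in rows, so rows that repeat a pose let the fingers close. It gives the time, the measured TCP pose, the force and the opening at its end, in the units of the state.
- manip.read_state(): the state, without advancing time (a new reading comes with each control period).
- manip.capture(name): name is "scene" or "top"; returns a dict with "pixels" (480x640x3 uint8, blue, green, red), "intrinsics" (3x3 intrinsics, pixels), "camera_from_world" (4x4, takes a point from world to camera coordinates). Camera axes: x right, y down, z forward; pixel columns grow to the right and rows downward; lengths in m; the calibration is good to about 2 mm. A picture is of the moment at which its call begins. There is no depth.
- manip.job_done(): hands the job in, once; it reports no verdict.
The state is a dict: "t": time; "qpos": joint angles; "joint_velocities": joint speeds; "joint_efforts": joint torques, N m; "eef_pos": TCP position; "tool_rot": TCP orientation; "wrist_force": force on the tool from outside, world axes, zero at the start; "wrist_torque": the same for the moment, N m; "grip_width": finger opening in m.
Only numpy, scipy, OpenCV 4.12 (cv2) and the standard library are available. Lean on these libraries where they do the work, as an engineer would, in place of code of your own. Each camera call takes 0.05 s, during which the arm holds its last target.

## Working session

There is one attempt and no reset: what is moved stays moved. The work goes in short steps, Python scripts to look and compute and a shell command to move; the robot and the scene stay as the last step left them, time stands still between calls to the robot, and variables do not carry over. Pictures are saved under pics/ and viewed, and the job is handed in when it is done.

```bash
ls; mkdir -p pics
python3 - <<'E'
from plant import manip
import cv2,json
s=manip.read_state()
for k,v in s.items(): print(k,v)
for n in("scene","top"):
    c=manip.capture(n); cv2.imwrite(f"pics/{n}0.png",c["pixels"]); print(n,c["intrinsics"],c["camera_from_world"])
E
```

```text
pics
t 0.0
qpos [-1.1671981   0.69000898 -0.19451117  1.56638597  0.15731338  0.90247595
 -0.21509098]
joint_velocities [ 0.00137634  0.00019906  0.00079608  0.00086178 -0.00032678  0.00102972
 -0.00093456]
joint_efforts [-1.42393828e-04 -5.39613104e+01 -1.26668718e+00 -1.58545196e+01
  9.05955822e-03  9.45814390e-03 -1.71846887e-05]
eef_pos [0.22570319 0.58210916 0.2304572 ]
tool_rot [-1.01426194e-04  1.83795818e-01  9.82963992e-01 -9.36995017e-04]
wrist_force [-0.37816306  0.1009089   0.121859  ]
wrist_torque [-0.04004351 -0.01928165 -0.01113377]
grip_width 0.08499558872859918
scene [[483.51636469   0.         325.29487327]
 [  0.         483.51636469 237.60294272]
 [  0.           0.           1.        ]] [[ 0.64483762 -0.76418568 -0.01430692 -0.37819466]
 [-0.56190128 -0.46129016 -0.68664281  0.43256045]
 [ 0.51812296  0.45081219 -0.72685416  0.93639939]
 [ 0.          0.          0.          1.        ]]
top [[447.89020039   0.         316.58865385]
 [  0.         447.89020039 235.88647635]
 [  0.           0.           1.        ]] [[ 0.02168737 -0.99967197 -0.01362367 -0.02294935]
 [-0.99738607 -0.0206943  -0.06922986  0.57290735]
 [ 0.06892522  0.01508947 -0.99750771  1.0734026 ]
 [ 0.          0.          0.          1.        ]]
```

View pics/scene0.png

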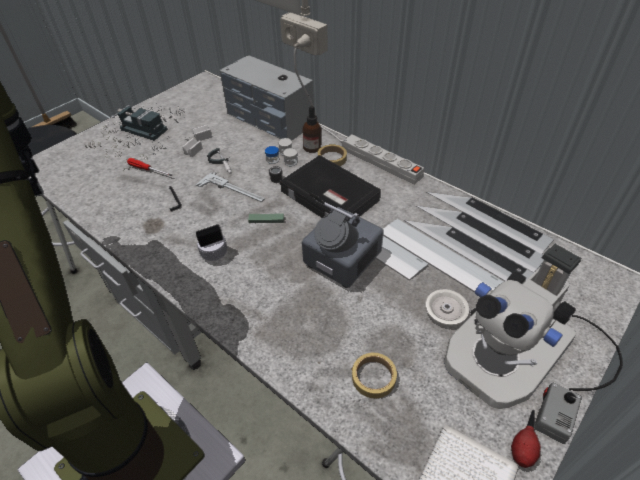

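View pics/top0.png

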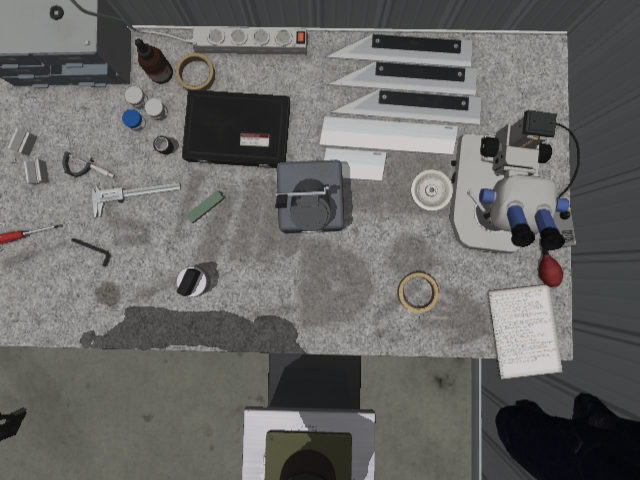

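Run:
```python
import cv2
a=cv2.imread("pics/scene0.png");b=cv2.imread("pics/top0.png")
cv2.imwrite("pics/z1.png",cv2.resize(a[190:300,280:400],None,fx=6,fy=5.4,interpolation=cv2.INTER_CUBIC)[:600])
cv2.imwrite("pics/z2.png",cv2.resize(b[150:245,265:360],None,fx=6,fy=6,interpolation=cv2.INTER_CUBIC))
cv2.imwrite("pics/z3.png",cv2.hconcat([cv2.resize(a[215:270,185:240],None,fx=7,fy=7,interpolation=cv2.INTER_CUBIC),cv2.resize(b[255:310,165:220],None,fx=7,fy=7,interpolation=cv2.INTER_CUBIC)]))
```

```text
(no output)
```

View pics/z1.png

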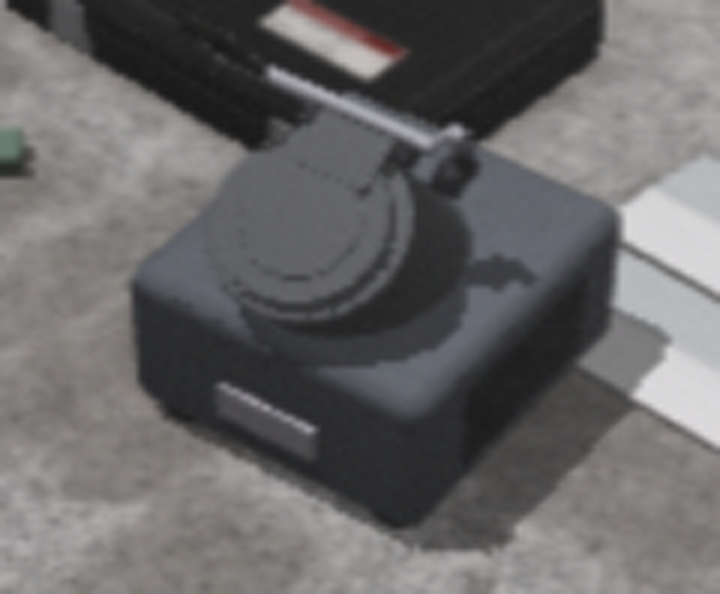

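View pics/z2.png

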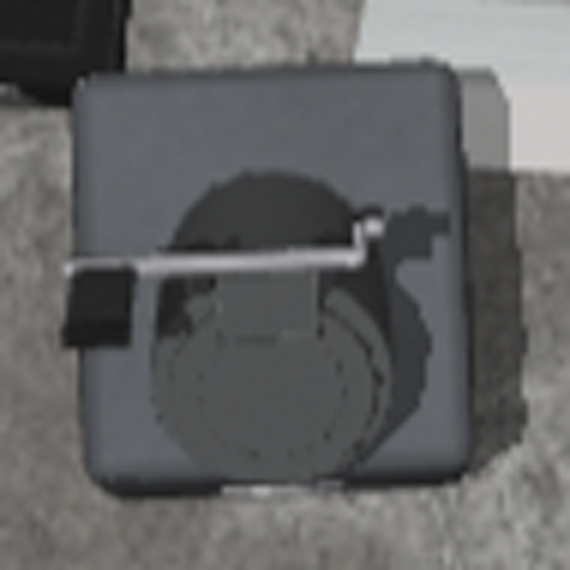

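View pics/z3.png

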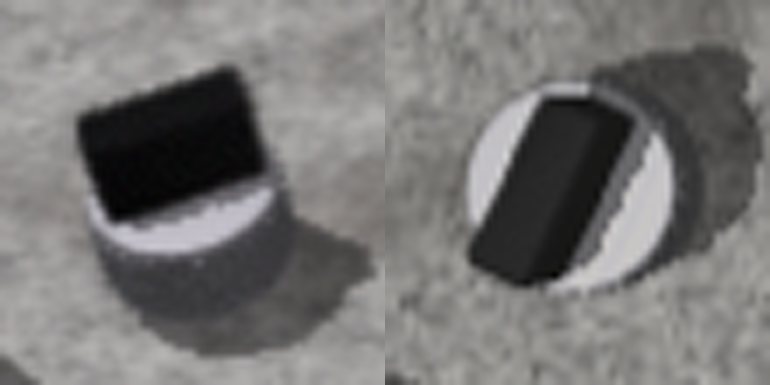

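```bash
cat > h.py <<'E'
import numpy as np,cv2
from scipy.spatial.transform import Rotation as R
from scipy.optimize import least_squares
K={'scene':np.array([[483.51636469,0,325.29487327],[0,483.51636469,237.60294272],[0,0,1]]),
'top':np.array([[447.89020039,0,316.58865385],[0,447.89020039,235.88647635],[0,0,1]])}
T={'scene':np.array([[0.64483762,-0.76418568,-0.01430692,-0.37819466],[-0.56190128,-0.46129016,-0.68664281,0.43256045],[0.51812296,0.45081219,-0.72685416,0.93639939]]),
'top':np.array([[0.02168737,-0.99967197,-0.01362367,-0.02294935],[-0.99738607,-0.0206943,-0.06922986,0.57290735],[0.06892522,0.01508947,-0.99750771,1.0734026]])}
P={k:K[k]@T[k] for k in K}
def proj(n,X):
    X=np.atleast_2d(X); p=np.c_[X,np.ones(len(X))]@P[n].T; return p[:,:2]/p[:,2:]
def ray(n,uv):
    C=-T[n][:,:3].T@T[n][:,3]; d=T[n][:,:3].T@np.linalg.solve(K[n],[uv[0],uv[1],1]); return C,d/np.linalg.norm(d)
def onz(n,uv,z):
    C,d=ray(n,uv); return C+d*(z-C[2])/d[2]
def tri(us,ut):
    A=[ray('scene',us),ray('top',ut)]
    M=np.vstack([np.eye(3)-np.outer(d,d) for _,d in A]); b=np.hstack([(np.eye(3)-np.outer(d,d))@c for c,d in A])
    X=np.linalg.lstsq(M,b,rcond=None)[0]
    return X,[np.linalg.norm(np.cross(X-c,d))*1000 for c,d in A]
E
python3 - <<'E'
from h import *
for n in K: print(n,ray(n,(320,240))[0])
print(tri((325,203),(276.7,194.7)),tri((351.7,215.4),(325.5,193)))
a=cv2.imread("pics/scene0.png")[195:255,310:370]
g=np.clip((a/255.)**0.45*255,0,255).astype('uint8')
b=cv2.imread("pics/top0.png")[175:215,265:335]
g2=np.clip((b/255.)**0.45*255,0,255).astype('uint8')
cv2.imwrite("pics/z4.png",cv2.resize(g,None,fx=10,fy=10,interpolation=cv2.INTER_NEAREST))
cv2.imwrite("pics/z5.png",cv2.resize(g2,None,fx=10,fy=10,interpolation=cv2.INTER_NEAREST))
E
```

```text
scene [ 0.00176039 -0.51161532  0.97222951]
top [ 0.49792301 -0.02728298  1.11007701]
(array([0.65438908, 0.06665304, 0.17194175]), [np.float64(8.911221723316432), np.float64(8.911221723316789)]) (array([ 0.65044863, -0.02981485,  0.19262928]), [np.float64(0.10634099314846485), np.float64(0.1063409931486757)])
```

View pics/z4.png

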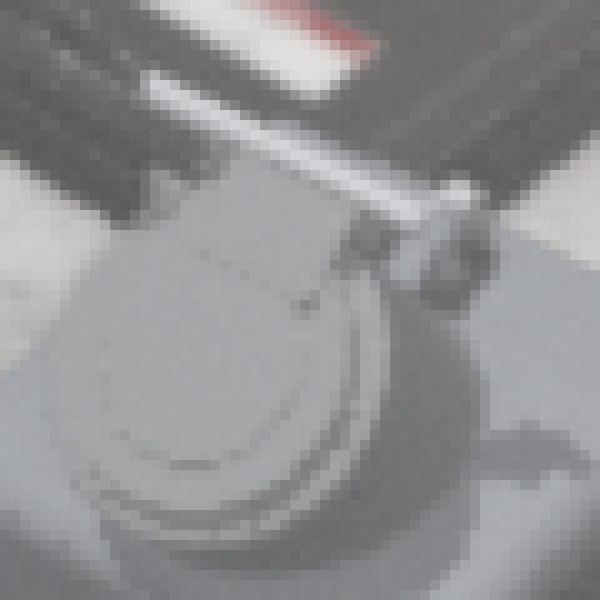

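View pics/z5.png

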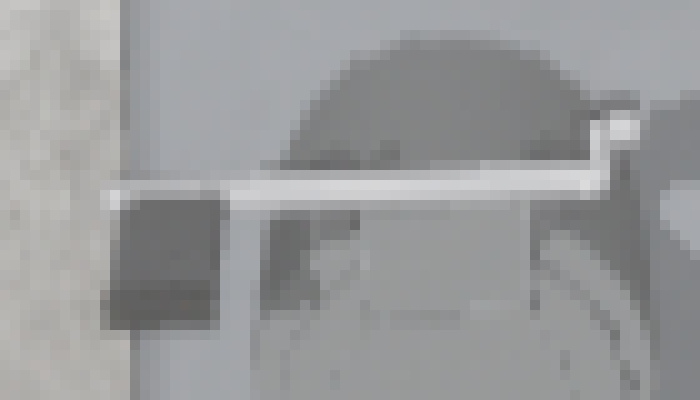

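Run:
```python
from h import *
z=.1926
L=onz('top',(276.3,194.6),z);Rr=onz('top',(325,193.2),z);print(L,Rr,"yaw",np.degrees(np.arctan2(-(L-Rr)[0],(L-Rr)[1])))
Lv=onz('top',(281.8,194.5),z);print('lever hinge',Lv)
c,s=np.cos(np.radians(35)),np.sin(np.radians(35))
for d in(.04,.055,.06):
    p=Lv+d*np.array([-s,0,c]);print(d,p,proj('top',p),proj('scene',p))
print('neck ctr',onz('top',(310.3,215),.152))
for e in [(277.3,165),(279.5,231),(342,163),(343,229)]: print('box',onz('top',e,.108))
# canister
print('can scene/top bar', [onz('top',e,.096) for e in [(165+230/7/1,255)]])
```

```text
[0.64520986 0.07181415 0.1926    ] [ 0.65009051 -0.02886772  0.1926    ] yaw 2.775292500039173
lever hinge [0.64564043 0.06042733 0.1926    ]
0.04 [0.62269737 0.06042733 0.22536608] [[279.9904977  203.25697135]] [[314.07007824 194.54628002]]
0.055 [0.61409372 0.06042733 0.23765336] [[279.275586   206.71673854]] [[311.43923186 192.45591179]]
0.06 [0.61122584 0.06042733 0.24174912] [[279.03261759 207.89256787]] [[310.54811065 191.74786153]]
neck ctr [0.60888419 0.0017175  0.152     ]
box [0.72661575 0.08057206 0.108     ]
box [0.57643942 0.07144834 0.108     ]
box [ 0.73393372 -0.06612678  0.108     ]
box [ 0.5838766  -0.07103524  0.108     ]
can scene/top bar [array([0.5188923 , 0.25675207, 0.096     ])]
```

```bash
cat >> h.py <<'E'
def st():
    from plant import manip
    s=manip.read_state(); return s
def pose(s=None):
    s=s or st(); q=s['tool_rot']; r=R.from_quat([q[1],q[2],q[3],q[0]]).as_matrix()
    return np.array(s['eef_pos']),r,np.degrees(np.arctan2(r[1,0],r[0,0]))%360
def to(x,y,z,psi=None):
    p,r,a=pose(); d=r.T@(np.array([x,y,z])-p)*1000
    t=0 if psi is None else -((psi-a+180)%360-180)
    print('now',p.round(4),'yaw',round(a,1),'tilt',np.degrees(np.arccos(-r[2,2])).round(2),'| shift mm',d.round(1),'turn',round(t,1),'| q',np.round(st()['qpos'],2),'t',round(st()['t'],2))
E
python3 -c "
from h import *
to(.575,.060,.30,182.8)"
```

```text
now [0.2257 0.5822 0.2305] yaw 158.8 tilt 0.1 | shift mm [-514.4 -360.8  -68.8] turn -24.0 | q [-1.17  0.69 -0.19  1.57  0.16  0.9  -0.22] t 0.1
```

```bash
python3 -m pendant '[[-0.03,-0.02,-0.02,-2],[-0.06,-0.04,-0.035,-5],[-0.09,-0.06,-0.05,-8],[-0.12,-0.08,-0.06,-12],[-0.15,-0.105,-0.07,-15]]' 0 40; python3 -c "
from h import *
to(.575,.060,.30,182.8)"
```

```text
t: 0.52
eef_pos: [0.3287, 0.4298, 0.3017]
tool_rot: [0.0, 0.052, 0.999, 0.0]
wrist_force: [1.7, -0.4, -0.1]
grip_width: 0.0259
now [0.3287 0.4298 0.3017] yaw 174.0 tilt 0.05 | shift mm [-283.4 -342.2    1.5] turn -8.8 | q [-0.81  0.5  -0.31  1.72  0.18  0.94  0.28] t 0.52
```

```bash
python3 -m pendant '[[-0.026,-0.03,0,-2],[-0.052,-0.062,0,-4],[-0.078,-0.094,0,-6],[-0.104,-0.126,0,-8],[-0.13,-0.157,0,-8.8]]';python3 -m pendant '[[-0.026,-0.03,0,0],[-0.052,-0.062,0,0],[-0.078,-0.094,0,0],[-0.104,-0.12,0,0],[-0.115,-0.135,0,0]]'; python3 -c "
from h import *
to(.57,.060,.222,182.8)"
```

```text
t: 0.93
eef_pos: [0.4407, 0.2583, 0.3011]
tool_rot: [-0.0, -0.024, 1.0, -0.0]
wrist_force: [0.4, 0.1, 0.1]
grip_width: 0.0001
t: 1.35
eef_pos: [0.5645, 0.1254, 0.3006]
tool_rot: [0.001, -0.019, 1.0, -0.001]
wrist_force: [0.0, -1.1, 1.1]
grip_width: 0.0002
now [0.5645 0.1254 0.3006] yaw 182.2 tilt 0.17 | shift mm [ -2.9 -65.4  78.8] turn -0.6 | q [-0.11  0.56 -0.32  1.62  0.21  1.    1.11] t 1.35
```

```bash
python3 -m pendant '[[0.006,-0.02,0,0],[0.006,-0.04,0.02,0],[0.004,-0.06,0.04,0],[0,-0.065,0.06,0],[-0.003,-0.065,0.079,-0.6]]';python3 -m pendant '[[0,0,0,0]]'
python3 - <<'E'
from h import *
to(.57,.061,.222,182.8)
from plant import manip
for n in K: cv2.imwrite(f"pics/{n}1.png",manip.capture(n)["pixels"])
a=cv2.imread("pics/scene1.png")[150:260,270:390];b=cv2.imread("pics/top1.png")[150:245,265:360]
cv2.imwrite("pics/z6.png",cv2.hconcat([cv2.resize(a,(400,400)),cv2.resize(b,(400,400))]))
E
```

```text
t: 1.77
eef_pos: [0.567, 0.0627, 0.2209]
tool_rot: [-0.0, -0.026, 1.0, -0.001]
wrist_force: [-1.3, -0.1, 0.2]
grip_width: 0.0003
t: 1.85
eef_pos: [0.5649, 0.0645, 0.2185]
tool_rot: [-0.004, -0.027, 1.0, -0.001]
wrist_force: [-0.7, 0.7, -0.4]
grip_width: 0.0
now [0.5649 0.0645 0.2185] yaw 183.1 tilt 0.43 | shift mm [-4.8 -3.8 -3.5] turn 0.3 | q [-0.01  0.64 -0.31  1.74  0.25  0.8   1.18] t 1.85
```

View pics/z6.png

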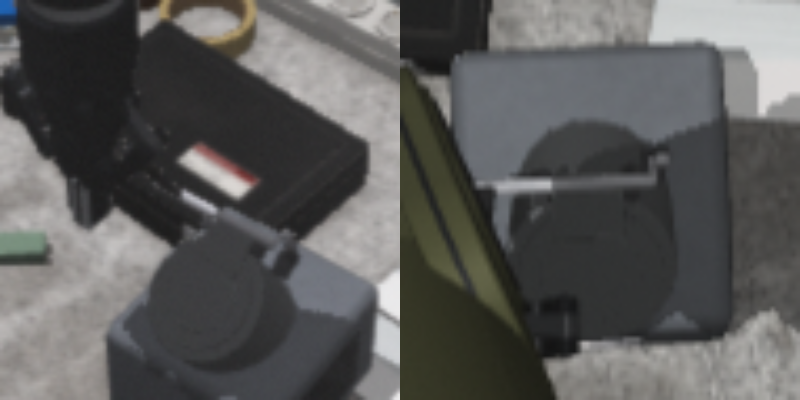

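```bash
python3 -m pendant '[[-0.012,-0.003,-0.002,0],[-0.024,-0.004,-0.002,0],[-0.036,-0.005,-0.002,0],[-0.048,-0.005,-0.002,0],[-0.056,-0.005,-0.002,0]]';python3 -m pendant '[[-0.007,0,0,0],[-0.014,0,0,0],[-0.021,0,0,0],[-0.028,0,0,0],[-0.032,0,0,0]]'
python3 - <<'E'
from h import *
to(.65,.061,.222,182.8)
from plant import manip
for n in K: cv2.imwrite(f"pics/{n}2.png",manip.capture(n)["pixels"])
a=cv2.imread("pics/scene2.png")[150:260,270:390];b=cv2.imread("pics/top2.png")[150:245,265:360]
cv2.imwrite("pics/z7.png",cv2.hconcat([cv2.resize(a,(400,400)),cv2.resize(b,(400,400))]))
E
```

```text
t: 2.37
eef_pos: [0.6219, 0.066, 0.227]
tool_rot: [-0.001, -0.029, 1.0, 0.0]
wrist_force: [-3.5, 0.3, 1.8]
grip_width: 0.0
t: 2.78
eef_pos: [0.6565, 0.066, 0.2242]
tool_rot: [0.001, -0.028, 1.0, -0.0]
wrist_force: [-0.6, 0.0, -0.6]
grip_width: -0.0004
now [0.6565 0.066  0.2242] yaw 183.2 tilt 0.06 | shift mm [ 6.7 -4.7  2.2] turn 0.4 | q [-0.01  0.75 -0.3   1.46  0.25  0.97  1.25] t 2.78
```

View pics/z7.png

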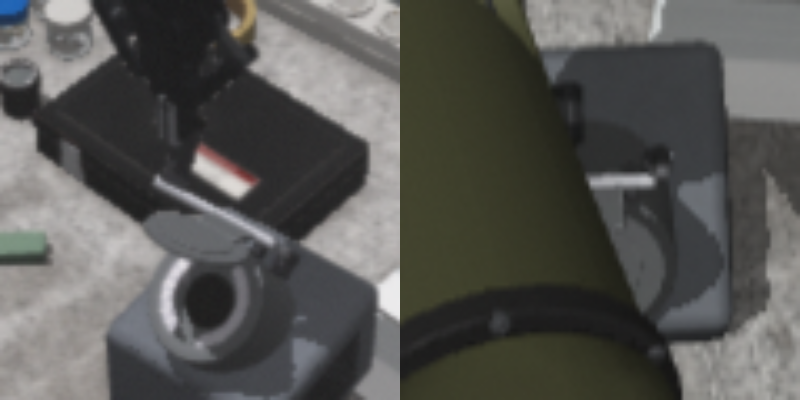

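```bash
python3 -m pendant '[[-0.005,0,0,0],[-0.01,0,0,0],[-0.012,0,0,0],[-0.012,0,0,0]]'
python3 - <<'E'
from h import *
to(.65,.061,.222,182.8)
from plant import manip
for n in K: cv2.imwrite(f"pics/{n}3.png",manip.capture(n)["pixels"])
a=cv2.imread("pics/scene3.png")[150:260,270:390];b=cv2.imread("pics/top3.png")[150:245,265:360]
cv2.imwrite("pics/z8.png",cv2.hconcat([cv2.resize(a,(400,400)),cv2.resize(b,(400,400))]))
E
```

```text
t: 3.22
eef_pos: [0.668, 0.0667, 0.2243]
tool_rot: [0.0, -0.028, 1.0, 0.0]
wrist_force: [0.2, 0.1, 0.6]
grip_width: 0.0
now [0.668  0.0667 0.2243] yaw 183.2 tilt 0.06 | shift mm [18.3 -4.7  2.3] turn 0.4 | q [-0.02  0.77 -0.3   1.42  0.25  0.99  1.25] t 3.22
```

View pics/z8.png

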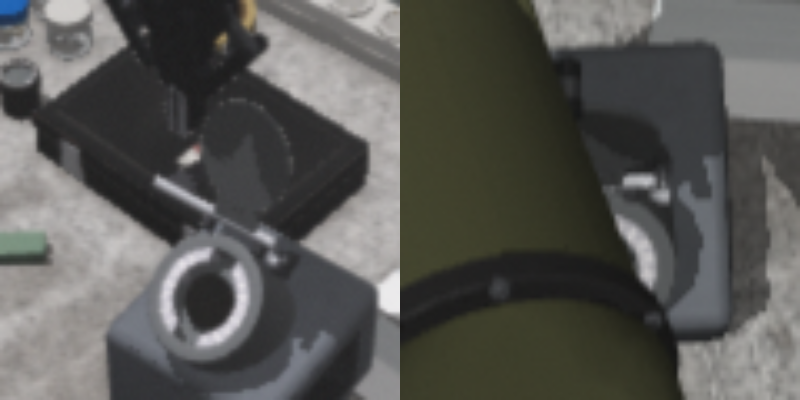

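```bash
python3 -m pendant '[[0,0.01,-0.03,0],[0,0.02,-0.06,0],[0.02,0.05,-0.08,0],[0.04,0.08,-0.08,0],[0.06,0.11,-0.08,0]]' 0.75 40
python3 - <<'E'
from h import *
b=cv2.imread("pics/top0.png");a=cv2.imread("pics/scene0.png")
m=np.zeros(b.shape[:2],np.uint8); m[255:300,170:212]=(b[255:300,170:212].max(2)<60)*255
n,l,s,c=cv2.connectedComponentsWithStats(m); i=1+np.argmax(s[1:,4])
cs,_=cv2.findContours((l==i).astype(np.uint8),cv2.RETR_EXTERNAL,cv2.CHAIN_APPROX_NONE)
r=cv2.minAreaRect(cs[0]);box=cv2.boxPoints(r);print(s[i],c[i],r); 
for z in(.096,):
  B=np.array([onz('top',p,z) for p in box]);print(B.round(4),np.linalg.norm(np.diff(B,axis=0),axis=1)*1000)
# white drum top
w=np.zeros_like(m);w[255:305,170:215]=(b[255:305,170:215].min(2)>165)*255
u=cv2.bitwise_or(w,m)
n,l,s,c=cv2.connectedComponentsWithStats(u); i=1+np.argmax(s[1:,4]);print(s[i],c[i])
# scene
k=(slice(220,260),slice(190,232))
m2=np.zeros_like(m);m2[k]=(a[k].max(2)<45)*255
n,l,s,c=cv2.connectedComponentsWithStats(m2); i=1+np.argmax(s[1:,4]);print('scene',s[i],c[i])
E
```

```text
t: 3.73
eef_pos: [0.6012, 0.1744, 0.3062]
tool_rot: [0.002, -0.027, 1.0, 0.001]
wrist_force: [-0.0, 1.4, -0.3]
grip_width: 0.0607
[177 269  24  27 364] [188.33791209 281.78296703] ((188.40000915527344, 281.7000427246094), (12.969193458557129, 28.621667861938477), 26.56505012512207)
[[0.4352 0.3026 0.096 ]
 [0.4935 0.2759 0.096 ]
 [0.481  0.249  0.096 ]
 [0.4228 0.2757 0.096 ]] [64.11214362 29.69104261 64.03163334]
[177 267  33  30 627] [191.48644338 281.84051037]
scene [196 225  27  21 367] [209.0653951  235.40054496]
```

Run:
```python
from h import *
print(onz('top',(191.4,281.9),.056)); print(tri((209.07,235.4),(188.34,281.78)))
c=onz('top',(191.4,281.9),.056)
d=np.array([.909,-.416,0]);e=np.array([.416,.909,0])
for cc in (c,np.array([.459,.2795,0])):
  cor=[[*(cc+31*s*d/1000+12*t*e/1000)[:2],z] for s in(-1,1) for t in(-1,1) for z in(.096,.056)]
  print(proj('scene',cor).round(1).tolist())
to(.459,.2795,.075,155.4)
```

```text
[0.45621337 0.28065719 0.056     ]
(array([0.45731321, 0.28210226, 0.07451512]), [np.float64(0.34517465707501843), np.float64(0.3451746570754141)])
[[196.7, 237.0], [199.9, 247.7], [194.2, 230.9], [197.5, 241.6], [220.5, 229.3], [223.2, 240.0], [217.8, 223.3], [220.5, 234.0]]
[[197.8, 236.6], [201.0, 247.3], [195.4, 230.5], [198.6, 241.2], [221.6, 228.9], [224.3, 239.6], [218.9, 222.9], [221.6, 233.6]]
now [0.6012 0.1744 0.3062] yaw 183.1 tilt 0.23 | shift mm [137.1 112.3 230.9] turn 27.7 | q [-0.18  0.62 -0.32  1.46  0.21  1.08  1.08] t 3.73
```

```bash
python3 -m pendant '[[0.02,0.02,0.02,5],[0.05,0.045,0.04,11],[0.08,0.07,0.06,18],[0.11,0.09,0.08,24],[0.136,0.112,0.1,28]]'; python3 -m pendant '[[0,0,0.01,0],[0,0,0.02,0]]'
python3 - <<'E'
from h import *
to(.4585,.280,.063,155.4)
E
```

```text
t: 4.15
eef_pos: [0.4587, 0.2768, 0.205]
tool_rot: [0.0, 0.217, 0.976, 0.0]
wrist_force: [-0.1, 1.0, -1.2]
grip_width: 0.0641
t: 4.32
eef_pos: [0.4578, 0.2786, 0.1846]
tool_rot: [-0.001, 0.212, 0.977, -0.0]
wrist_force: [0.9, -0.6, 1.0]
grip_width: 0.0641
now [0.4578 0.2786 0.1846] yaw 155.6 tilt 0.09 | shift mm [ -0.2   1.6 121.6] turn 0.2 | q [-0.54  0.64 -0.15  1.88  0.15  0.63  0.36] t 4.32
```

```bash
python3 -m pendant '[[0,0.001,0.03,0],[0,0.001,0.06,0],[0,0.001,0.09,0],[0,0.001,0.11,0],[0,0.001,0.121,0]]'; python3 -m pendant '[[0,0,0,0],[0,0,0,0]]'
python3 - <<'E'
from h import *
to(.4585,.280,.063,155.4)
from plant import manip
for n in K: cv2.imwrite(f"pics/{n}4.png",manip.capture(n)["pixels"])
a=cv2.imread("pics/scene4.png")[180:280,160:260];b=cv2.imread("pics/top4.png")[235:335,140:240]
cv2.imwrite("pics/z9.png",cv2.hconcat([cv2.resize(a,(400,400)),cv2.resize(b,(400,400))]))
E
```

```text
t: 4.73
eef_pos: [0.4612, 0.2757, 0.0619]
tool_rot: [-0.0, 0.215, 0.977, -0.001]
wrist_force: [0.6, 0.2, -0.1]
grip_width: 0.0641
t: 4.9
eef_pos: [0.4618, 0.277, 0.0644]
tool_rot: [0.0, 0.215, 0.977, 0.0]
wrist_force: [0.1, 0.0, 1.8]
grip_width: 0.064
now [0.4618 0.277  0.0644] yaw 155.2 tilt 0.04 | shift mm [4.2 1.3 1.4] turn -0.2 | q [-0.57  0.84 -0.09  1.95  0.2   0.36  0.31] t 4.9
```

View pics/z9.png

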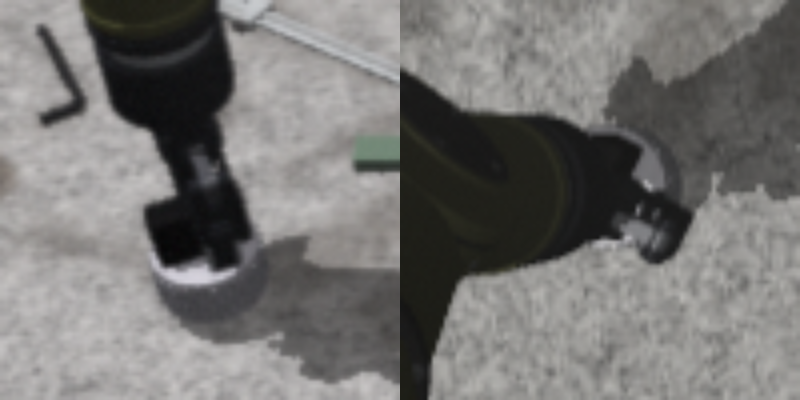

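```bash
python3 -m pendant '[[0.003,0.001,0.001,0],[0.004,0.001,0.001,0],[0.004,0.001,0.001,0],[0.004,0.001,0.001,0],[0.004,0.001,0.001,0]]' 0 30; python3 -m pendant '[[0,0,0,0],[0,0,0,0]]'
python3 - <<'E'
from h import *
to(.4585,.280,.063,155.4)
E
```

```text
t: 5.42
eef_pos: [0.4577, 0.2808, 0.0639]
tool_rot: [0.0, 0.214, 0.977, 0.001]
wrist_force: [-0.3, 0.8, 5.8]
grip_width: 0.0238
t: 5.58
eef_pos: [0.4577, 0.2809, 0.0639]
tool_rot: [0.0, 0.214, 0.977, 0.001]
wrist_force: [-1.0, 0.8, 5.8]
grip_width: 0.0232
now [0.4577 0.2809 0.0639] yaw 155.2 tilt 0.1 | shift mm [-1.  -0.5  0.9] turn -0.2 | q [-0.58  0.84 -0.09  1.96  0.2   0.35  0.31] t 5.58
```

```bash
python3 -m pendant '[[0.006,0,-0.001,0],[0.0125,0,-0.002,0],[0.019,0,-0.003,0],[0.025,0,-0.0035,0]]'
python3 - <<'E'
from h import *
to(.4585,.280,.063,155.4)
from plant import manip
for n in K: cv2.imwrite(f"pics/{n}5.png",manip.capture(n)["pixels"])
a=cv2.imread("pics/scene5.png")[180:280,160:260];b=cv2.imread("pics/top5.png")[235:335,140:240]
cv2.imwrite("pics/z10.png",cv2.hconcat([cv2.resize(a,(400,400)),cv2.resize(b,(400,400))]))
E
```

```text
t: 5.92
eef_pos: [0.4335, 0.2907, 0.0665]
tool_rot: [-0.001, 0.214, 0.977, -0.0]
wrist_force: [-0.0, 0.8, -2.7]
grip_width: 0.0237
now [0.4335 0.2907 0.0665] yaw 155.3 tilt 0.07 | shift mm [-27.2   0.7   3.5] turn -0.1 | q [-0.63  0.83 -0.08  2.    0.19  0.32  0.27] t 5.92
```

View pics/z10.png

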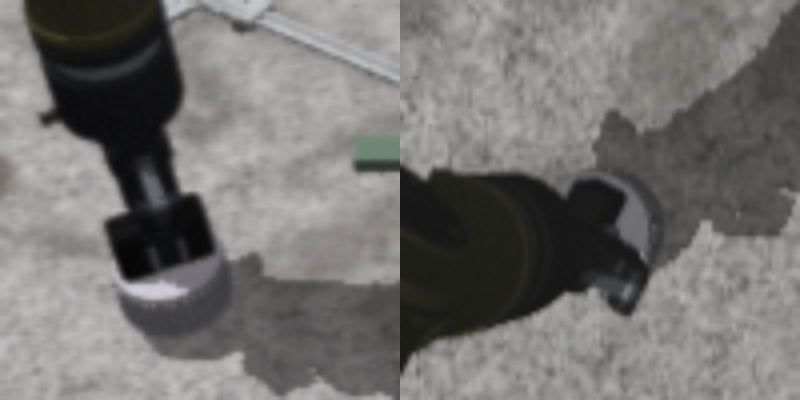

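Run:
```python
from h import *
a=cv2.imread("pics/scene5.png")[200:280,305:385];b=cv2.imread("pics/top5.png")[165:245,265:345]
cv2.imwrite("pics/z11.png",cv2.resize(a,(600,600),interpolation=cv2.INTER_CUBIC))
cv2.imwrite("pics/z12.png",cv2.resize(b,(600,600),interpolation=cv2.INTER_CUBIC))
```

```text
(no output)
```

View pics/z11.png

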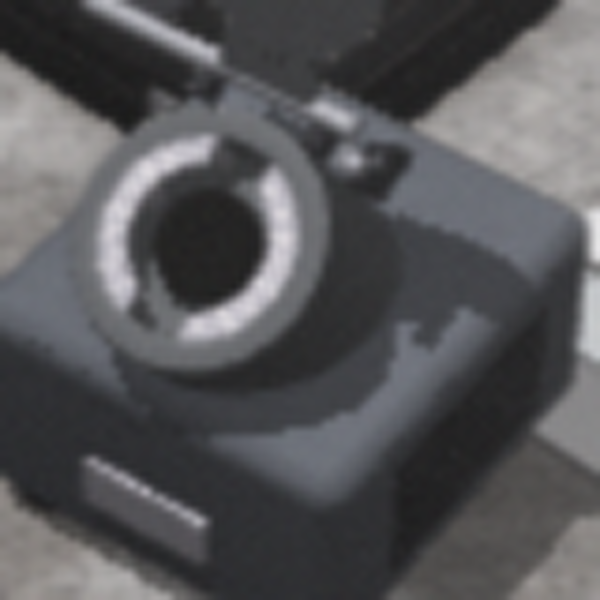

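View pics/z12.png

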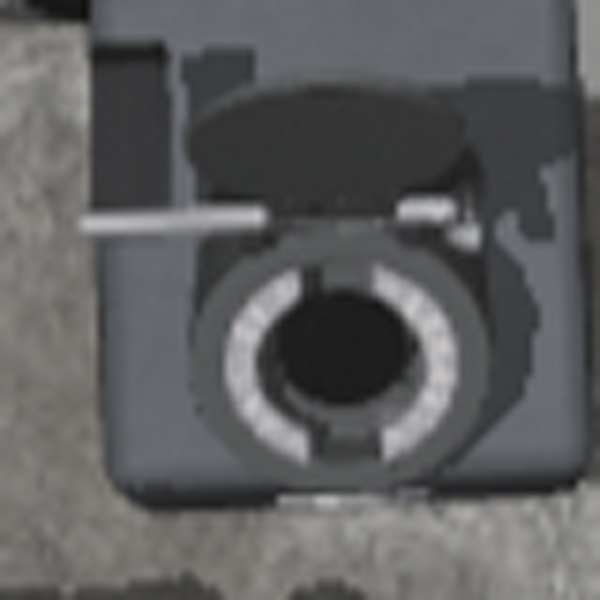

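Run:
```python
from h import *
res={}
for n,(y0,y1,x0,x1) in {'scene':(213,248,314,348),'top':(197,228,292,329)}.items():
    im=cv2.imread(f"pics/{n}5.png"); im=cv2.resize(im[y0:y1,x0:x1],None,fx=4,fy=4,interpolation=cv2.INTER_CUBIC)
    m=(im.min(2)>140).astype(np.uint8)
    k,l,s,c=cv2.connectedComponentsWithStats(m)
    pts=[]
    for i in range(1,k):
        if s[i,4]>250: pts.append(np.argwhere(l==i)[:,::-1]); print(n,s[i],c[i])
    h=cv2.convexHull(np.vstack(pts).astype(np.int32))
    # dense hull points only those on the true arc
    e=cv2.fitEllipse(h); uv=((np.array(e[0])+.5)/4-.5+[x0,y0]); res[n]=uv; print(n,uv,np.array(e[1])/4,e[2])
print(tri(res['scene'],res['top']))
```

```text
scene [  0   8  24  38 600] [ 8.74666667 25.85      ]
scene [  15   20   63   93 1709] [36.6442364  59.71035693]
scene [  59   38   65   92 1741] [100.48248133  90.89890867]
scene [328.11022949 227.99114037] [28.28871346 36.71735764] 137.26390075683594
top [  92   16   43  100 1660] [116.39096386  64.3253012 ]
top [  13   18   43   99 1563] [30.92642354 66.86308381]
top [310.06109238 213.07855988] [26.77173233 30.74454689] 91.15126037597656
(array([0.60981627, 0.00414526, 0.16149893]), [np.float64(2.9553478625010574), np.float64(2.9553478625003744)])
```

Run:
```python
from h import *
res={}
for n,(y0,y1,x0,x1) in {'scene':(213,248,314,348),'top':(197,228,292,329)}.items():
    im=cv2.imread(f"pics/{n}5.png"); im=cv2.resize(im[y0:y1,x0:x1],None,fx=4,fy=4,interpolation=cv2.INTER_CUBIC)
    m=(im.min(2)>140).astype(np.uint8)
    k,l,s,c=cv2.connectedComponentsWithStats(m)
    pts=[np.argwhere(l==i)[:,::-1] for i in range(1,k) if s[i,4]>1000]
    h=cv2.convexHull(np.vstack(pts).astype(np.int32))
    e=cv2.fitEllipse(h); uv=((np.array(e[0])+.5)/4-.5+[x0,y0]); 
    mid=np.mean([p.mean(0) for p in pts],0); print('mid of centroids',(mid+.5)/4-.5+[x0,y0])
    res[n]=uv; print(n,uv,np.array(e[1])/4,e[2])
X,r=tri(res['scene'],res['top']);print(X,r)
P0=np.array([.6102,.0026,.1567]); print('pred',proj('scene',P0),proj('top',P0))
yw=np.radians(2.8);zp=np.array([-np.sin(np.radians(35))*np.cos(yw),-np.sin(np.radians(35))*np.sin(yw),np.cos(np.radians(35))])
xp=np.array([np.cos(np.radians(35))*np.cos(yw),np.cos(np.radians(35))*np.sin(yw),np.sin(np.radians(35))]);yp=np.cross(zp,xp)
for n in K:
  uv=proj(n,[X+.033*(np.cos(t)*xp+np.sin(t)*yp) for t in np.linspace(0,6.28,40)]).astype(np.float32)
  print(n,cv2.fitEllipse(uv))
```

```text
mid of centroids [330.76583972 231.4511582 ]
scene [330.81742096 231.39336014] [26.30750084 28.30191422] 39.95768737792969
mid of centroids [310.03967342 213.02354813]
top [310.06109238 213.07855988] [26.77173233 30.74454689] 91.15126037597656
[0.61342598 0.00257954 0.14774086] [np.float64(0.16917144554130079), np.float64(0.16917144554093677)]
pred [[329.98502755 229.49733855]] [[309.84142729 214.12690693]]
scene ((331.0192565917969, 231.46792602539062), (25.187637329101562, 27.803997039794922), 34.427669525146484)
top ((309.99951171875, 212.89479064941406), (26.96832275390625, 30.535415649414062), 91.20011138916016)
```

```bash
python3 -m pendant '[[0,0,-0.03,0],[0,0,-0.06,0],[0,0,-0.09,0],[0,0,-0.12,0],[0,0,-0.15,-3]]'
python3 - <<'E'
from h import *
to(.550,-.0005,.225,182.8)
E
```

```text
t: 6.43
eef_pos: [0.4345, 0.29, 0.218]
tool_rot: [-0.0, 0.189, 0.982, -0.0]
wrist_force: [0.8, 1.0, -1.3]
grip_width: 0.0234
now [0.4345 0.29   0.218 ] yaw 158.2 tilt 0.05 | shift mm [-215.  -226.9   -6.8] turn -24.6 | q [-0.57  0.57 -0.17  1.89  0.15  0.69  0.36] t 6.43
```

```bash
python3 -m pendant '[[-0.025,-0.027,-0.005,-5],[-0.05,-0.054,-0.007,-10],[-0.075,-0.08,-0.007,-15],[-0.1,-0.106,-0.007,-20],[-0.125,-0.132,-0.007,-24]]'
python3 - <<'E'
from h import *
to(.550,-.0005,.225,182.8)
E
```

```text
t: 6.85
eef_pos: [0.5021, 0.1194, 0.2237]
tool_rot: [-0.0, -0.021, 1.0, -0.0]
wrist_force: [0.9, 0.8, -2.8]
grip_width: 0.0239
now [0.5021 0.1194 0.2237] yaw 182.4 tilt 0.04 | shift mm [ -42.8 -121.8   -1.3] turn -0.4 | q [-0.12  0.57 -0.33  1.9   0.27  0.72  1.02] t 6.85
```

```bash
python3 -m pendant '[[-0.01,-0.03,0,0],[-0.02,-0.06,0,0],[-0.032,-0.09,0,0],[-0.042,-0.115,0,0],[-0.043,-0.121,0,-0.4]]'; python3 -m pendant '[[0,0,0,0],[0,0,0,0]]'
python3 - <<'E'
from h import *
to(.5543,-.0003,.188,182.8); print(st()['wrist_force'])
from plant import manip
for n in K: cv2.imwrite(f"pics/{n}6.png",manip.capture(n)["pixels"])
a=cv2.imread("pics/scene6.png")[160:280,260:380];b=cv2.imread("pics/top6.png")[165:285,250:370]
cv2.imwrite("pics/z13.png",cv2.hconcat([cv2.resize(a,(400,400)),cv2.resize(b,(400,400))]))
E
```

```text
t: 7.27
eef_pos: [0.5511, -0.0049, 0.2231]
tool_rot: [0.0, -0.019, 1.0, -0.002]
wrist_force: [1.0, -0.7, -1.9]
grip_width: 0.0235
t: 7.43
eef_pos: [0.5489, 0.0027, 0.2233]
tool_rot: [-0.001, -0.023, 1.0, 0.0]
wrist_force: [-0.2, 0.9, -2.8]
grip_width: 0.0234
now [0.5489 0.0027 0.2233] yaw 182.6 tilt 0.07 | shift mm [-5.3 -3.2 35.3] turn -0.2 | q [ 0.12  0.61 -0.34  1.8   0.28  0.78  1.25] t 7.43
[-0.17007851  0.88122709 -2.77227511]
```

View pics/z13.png

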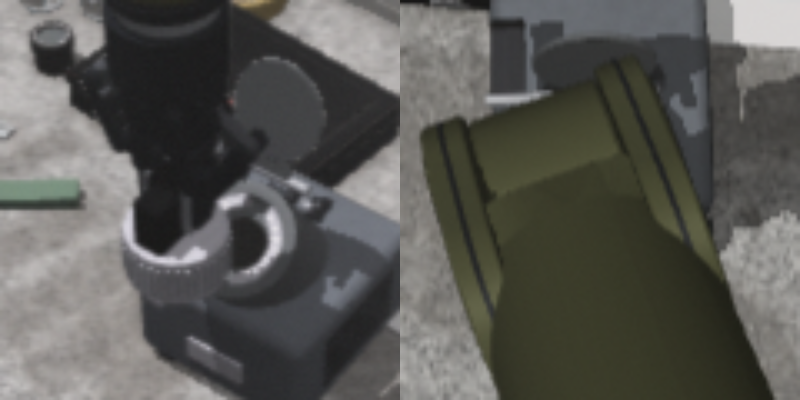

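```bash
python3 -m pendant '[[-0.003,-0.003,0.01,0],[-0.005,-0.003,0.02,0],[-0.005,-0.003,0.028,0],[-0.005,-0.003,0.032,0],[-0.005,-0.003,0.035,0]]'; python3 -m pendant '[[0,0,0,0]]'
python3 - <<'E'
from h import *
to(.5543,-.0003,.188,182.8); print(st()['wrist_force'],st()['wrist_torque'])
E
```

```text
t: 7.95
eef_pos: [0.5538, -0.0001, 0.1881]
tool_rot: [-0.001, -0.023, 1.0, -0.0]
wrist_force: [-7.1, -0.1, 23.6]
grip_width: 0.0238
t: 8.03
eef_pos: [0.5539, -0.0001, 0.1886]
tool_rot: [-0.001, -0.023, 1.0, -0.0]
wrist_force: [-2.3, 0.4, 2.1]
grip_width: 0.0238
now [ 5.539e-01 -1.000e-04  1.886e-01] yaw 182.6 tilt 0.1 | shift mm [-0.4 -0.2  0.6] turn -0.2 | q [ 0.11  0.66 -0.32  1.82  0.3   0.71  1.24] t 8.03
[-2.3053075   0.36931562  2.05953169] [0.03383974 0.58085456 0.04250441]
```

```bash
python3 -m pendant '[[0.004,0,0.003,0],[0.008,0,0.005,0],[0.012,0,0.007,0],[0.016,0,0.0095,0]]'
python3 - <<'E'
from h import *
print(st()['wrist_force'],st()['wrist_torque'])
from plant import manip
for n in ['scene']: cv2.imwrite(f"pics/{n}7.png",manip.capture(n)["pixels"])
a=cv2.imread("pics/scene7.png")[160:280,260:380]
cv2.imwrite("pics/z14.png",cv2.resize(a,(500,500)))
E
```

```text
t: 8.37
eef_pos: [0.5382, -0.0012, 0.1788]
tool_rot: [-0.0, -0.023, 1.0, 0.0]
wrist_force: [0.5, 0.0, -2.8]
grip_width: 0.0237
[ 0.45372889  0.03748763 -2.75740513] [ 0.00224523 -0.01685315  0.03032325]
```

View pics/z14.png

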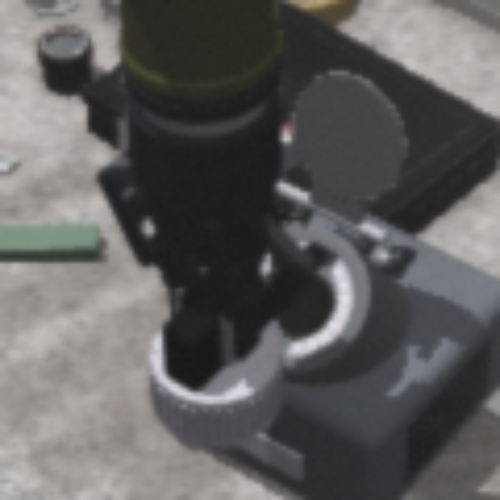

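```bash
python3 -m pendant '[[0,0,-0.012,0],[-0.008,0,-0.016,0],[-0.016,0,-0.016,0],[-0.016,0,-0.012,0],[-0.016,0,-0.0095,0]]' 0 20
python3 - <<'E'
from h import *
to(.5543,-.0003,.188,182.8); print(st()['wrist_force'],st()['wrist_torque'])
E
python3 -m pendant '[[0,0,0.002,0],[0,0,0.004,0]]'; python3 -m pendant '[[0.001,0,0.002,0],[0.003,0,0.004,0]]'; python3 -m pendant '[[0.002,0,0.002,0],[0.004,0,0.004,0]]';python3 - <<'E'
from h import *
print(st()['wrist_force'],st()['wrist_torque'])
from plant import manip
for n in ['scene']: cv2.imwrite(f"pics/{n}8.png",manip.capture(n)["pixels"])
a=cv2.imread("pics/scene8.png")[160:280,260:380]
cv2.imwrite("pics/z15.png",cv2.resize(a,(500,500)))
E
```

```text
t: 8.83
eef_pos: [0.556, 0.0001, 0.1899]
tool_rot: [0.001, -0.023, 1.0, 0.0]
wrist_force: [-8.0, -0.2, 30.4]
grip_width: 0.0236
now [5.560e-01 1.000e-04 1.899e-01] yaw 182.6 tilt 0.16 | shift mm [ 1.7 -0.4  1.9] turn -0.2 | q [ 0.11  0.66 -0.32  1.82  0.3   0.7   1.24] t 8.83
[-7.9590397  -0.23343804 30.41483929] [-0.19743716  1.27011916  0.03157248]
t: 9.0
eef_pos: [0.5551, 0.0002, 0.1886]
tool_rot: [0.001, -0.023, 1.0, -0.0]
wrist_force: [-14.4, -0.6, 45.6]
grip_width: 0.0237
t: 9.17
eef_pos: [0.5515, 0.0001, 0.1849]
tool_rot: [0.001, -0.023, 1.0, -0.0]
wrist_force: [-13.3, 0.5, 38.7]
grip_width: 0.0239
t: 9.33
eef_pos: [0.5464, -0.0002, 0.1802]
tool_rot: [0.0, -0.023, 1.0, -0.0]
wrist_force: [-13.0, 0.2, 34.0]
grip_width: 0.0234
[-12.98128835   0.24544884  33.99224554] [0.1130223  2.25449876 0.04418267]
```

View pics/z15.png

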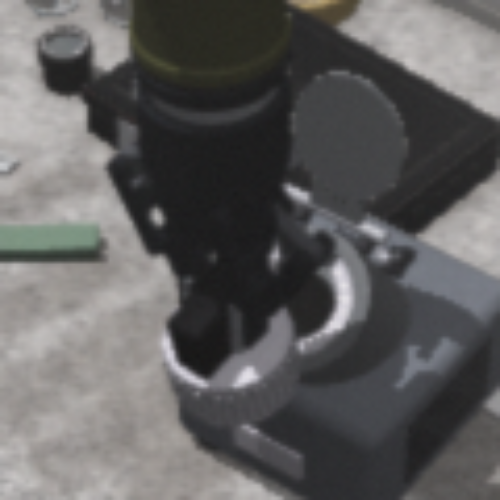

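```bash
python3 -m pendant '[[0.003,0,0.002,0],[0.006,0,0.004,0],[0.009,0,0.0065,0],[0.012,0,0.009,0]]'
python3 - <<'E'
from h import *
print(st()['wrist_force'],st()['wrist_torque'])
from plant import manip
for n in ['scene']: cv2.imwrite(f"pics/{n}9.png",manip.capture(n)["pixels"])
a=cv2.imread("pics/scene9.png")[160:280,260:380]
cv2.imwrite("pics/z16.png",cv2.resize(a,(500,500)))
E
```

```text
t: 9.72
eef_pos: [0.5348, -0.0008, 0.1699]
tool_rot: [0.0, -0.023, 1.0, -0.0]
wrist_force: [-9.4, 0.0, 27.3]
grip_width: 0.0238
[-9.41342046  0.04502709 27.29771435] [0.15336978 1.0231934  0.0320892 ]
```

View pics/z16.png

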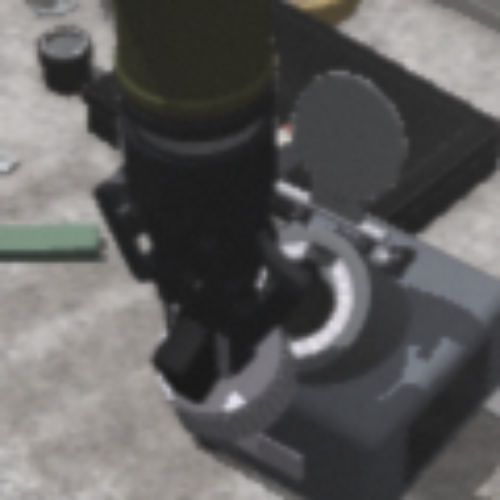

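```bash
python3 -m pendant '[[0.004,0,0.003,0],[0.008,0,0.006,0],[0.012,0,0.009,0],[0.016,0,0.012,0]]'
python3 - <<'E'
from h import *
print(st()['wrist_force'],st()['wrist_torque'])
from plant import manip
for n in ['scene']: cv2.imwrite(f"pics/{n}10.png",manip.capture(n)["pixels"])
a=cv2.imread("pics/scene10.png")[160:280,260:380]
cv2.imwrite("pics/z17.png",cv2.resize(a,(500,500)))
E
```

```text
t: 10.1
eef_pos: [0.5204, -0.0016, 0.1565]
tool_rot: [0.002, -0.023, 1.0, 0.0]
wrist_force: [-2.3, -0.1, 7.6]
grip_width: 0.0233
[-2.3193406  -0.05349948  7.55218926] [-0.03531138 -0.11387491  0.00476887]
```

View pics/z17.png

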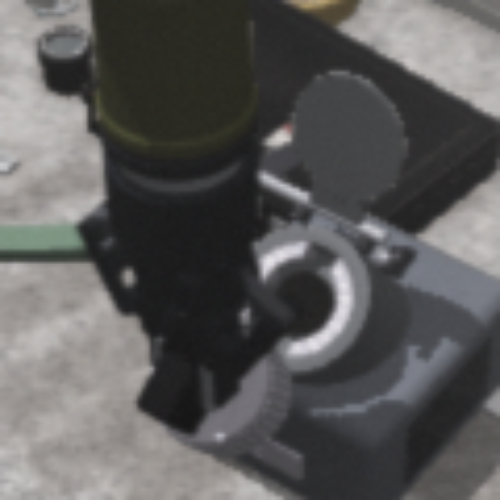

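```bash
python3 -m pendant '[[0,0,-0.012,0],[0,0,-0.024,0],[-0.01,0,-0.036,0],[-0.025,0,-0.048,0],[-0.039,0,-0.05,0]]'; python3 -m pendant '[[0,0,0,0],[0,0,0,0]]'
python3 - <<'E'
from h import *
to(.5595,0,.2067,182.8)
print(st()['wrist_force'],st()['wrist_torque'])
from plant import manip
for n in K: cv2.imwrite(f"pics/{n}11.png",manip.capture(n)["pixels"])
a=cv2.imread("pics/scene11.png")[180:260,280:360]
cv2.imwrite("pics/z18.png",cv2.resize(a,(600,600),interpolation=cv2.INTER_CUBIC))
E
```

```text
t: 10.57
eef_pos: [0.5595, -0.0003, 0.2066]
tool_rot: [0.001, -0.023, 1.0, 0.0]
wrist_force: [0.6, 0.2, -1.7]
grip_width: 0.0239
t: 10.73
eef_pos: [0.5582, -0.0004, 0.2047]
tool_rot: [-0.001, -0.023, 1.0, 0.0]
wrist_force: [0.2, 0.2, -2.5]
grip_width: 0.0234
now [ 5.582e-01 -4.000e-04  2.047e-01] yaw 182.6 tilt 0.1 | shift mm [-1.3  0.3 -2. ] turn -0.2 | q [ 0.12  0.65 -0.33  1.79  0.29  0.75  1.25] t 10.73
[ 0.2295468   0.21663145 -2.52377085] [-0.03549963  0.05469122  0.04306407]
```

View pics/z18.png

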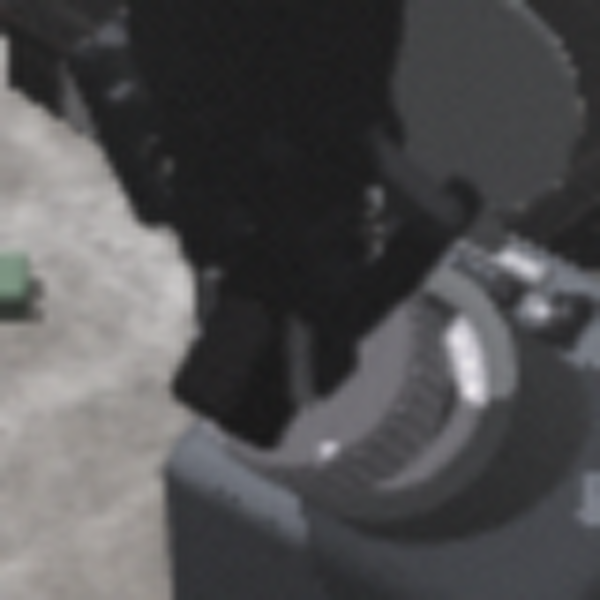

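Run:
```python
from h import *
p,r,a=pose(); C=p+[0,0,.018]
h=np.radians(2.7)
for th in(28,32,36,40):
    t=np.radians(th);H=np.array([np.cos(h),np.sin(h),0]);y=np.array([-np.sin(h),np.cos(h),0])
    z=-np.sin(t)*H+np.cos(t)*np.array([0,0,1]);x=np.cos(t)*H+np.sin(t)*np.array([0,0,1])
    O=C-.082*z
    f=lambda X,Y,Z:((proj('scene',O+X*x+Y*y+Z*z)[0]-[280,180])*7.5+3.3).round(0)
    print(th,'bar near: botR',f(-.031,-.012,.056),'topR',f(-.031,-.012,.096),'topL',f(-.031,.012,.096),'| drum bot at az', [f(.037*np.cos(q),.037*np.sin(q),.016).tolist() for q in np.radians([-150,-120,-90,-60,-30])],'top',[f(.037*np.cos(q),.037*np.sin(q),.056).tolist() for q in np.radians([-150,-120,-90,-60,-30])])
```

```text
28 bar near: botR [272. 459.] topR [228. 413.] topL [164. 377.] | drum bot at az [[328.0, 514.0], [387.0, 496.0], [432.0, 452.0], [451.0, 395.0], [439.0, 339.0]] top [[288.0, 471.0], [348.0, 453.0], [395.0, 408.0], [414.0, 348.0], [402.0, 291.0]]
32 bar near: botR [278. 456.] topR [229. 418.] topL [165. 383.] | drum bot at az [[338.0, 503.0], [396.0, 484.0], [440.0, 439.0], [457.0, 381.0], [444.0, 324.0]] top [[293.0, 468.0], [353.0, 449.0], [398.0, 403.0], [416.0, 342.0], [403.0, 284.0]]
36 bar near: botR [283. 452.] topR [230. 423.] topL [166. 387.] | drum bot at az [[348.0, 492.0], [405.0, 472.0], [447.0, 426.0], [463.0, 366.0], [449.0, 309.0]] top [[299.0, 465.0], [357.0, 445.0], [401.0, 397.0], [418.0, 335.0], [403.0, 276.0]]
40 bar near: botR [289. 448.] topR [232. 428.] topL [167. 392.] | drum bot at az [[358.0, 480.0], [414.0, 460.0], [454.0, 413.0], [469.0, 352.0], [454.0, 294.0]] top [[305.0, 461.0], [362.0, 440.0], [404.0, 392.0], [419.0, 329.0], [403.0, 269.0]]
```

```bash
python3 -m pendant '[[-0.004,0,0.002,0],[-0.007,0,0.005,0],[-0.0085,0.0005,0.0078,0],[-0.0085,0.0005,0.0078,0]]' - 30; python3 -c "
from h import *
to(.5664,.0003,.1969,182.8);print(st()['wrist_force'])"
python3 -m pendant '[[-0.001,0,0.0016,0],[-0.0022,0,0.0032,0],[-0.0034,0,0.0048,0],[-0.0034,0,0.0048,0]]'
python3 - <<'E'
from h import *
to(.5756,.0008,.1838,182.8)
print(st()['wrist_force'],st()['wrist_torque'])
from plant import manip
for n in K: cv2.imwrite(f"pics/{n}12.png",manip.capture(n)["pixels"])
a=cv2.imread("pics/scene12.png")[180:260,280:360]
cv2.imwrite("pics/z19.png",cv2.resize(a,(600,600),interpolation=cv2.INTER_CUBIC))
E
```

```text
t: 11.17
eef_pos: [0.567, 0.0007, 0.197]
tool_rot: [-0.001, -0.023, 1.0, 0.0]
wrist_force: [1.1, -0.3, -1.8]
grip_width: 0.0237
now [0.567  0.0007 0.197 ] yaw 182.6 tilt 0.07 | shift mm [ 0.6 -0.4  0.1] turn -0.2 | q [ 0.11  0.67 -0.33  1.78  0.3   0.75  1.25] t 11.17
[ 1.09764593 -0.28817354 -1.81298326]
t: 11.5
eef_pos: [0.5706, 0.0007, 0.1928]
tool_rot: [-0.0, -0.023, 1.0, 0.0]
wrist_force: [-0.8, 0.5, -2.2]
grip_width: 0.023
now [0.5706 0.0007 0.1928] yaw 182.6 tilt 0.01 | shift mm [-5.  -0.1  9. ] turn -0.2 | q [ 0.11  0.68 -0.32  1.77  0.3   0.74  1.25] t 11.5
[-0.75449402  0.54553982 -2.22869214] [ 0.01445572  0.0269908  -0.00334179]
```

View pics/z19.png

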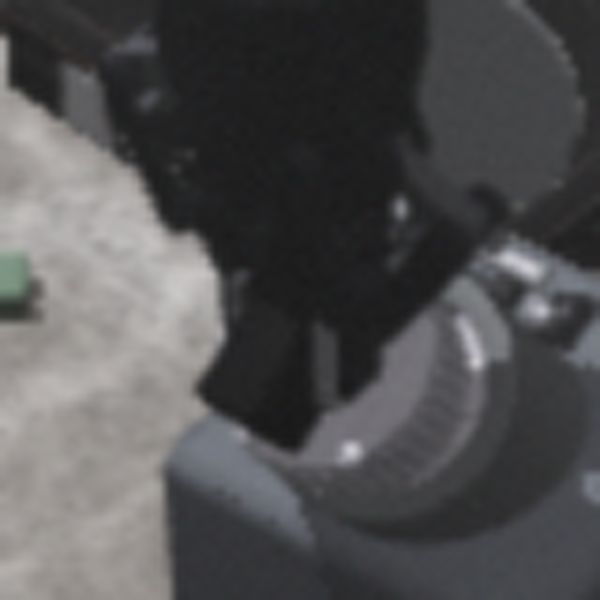

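```bash
python3 -m pendant '[[-0.001,0,0.0016,0],[-0.0022,0,0.0032,0],[-0.003,0,0.0044,0]]';  python3 -m pendant '[[-0.001,0,0.0016,0],[-0.002,0,0.0028,0],[-0.002,0,0.0028,0]]'
python3 - <<'E'
from h import *
to(.5756,.0008,.1838,182.8)
print(st()['wrist_force'],st()['wrist_torque'])
E
```

```text
t: 11.85
eef_pos: [0.5741, 0.0018, 0.1892]
tool_rot: [0.001, -0.023, 1.0, 0.001]
wrist_force: [-2.1, 1.9, 5.3]
grip_width: 0.0235
t: 12.1
eef_pos: [0.5766, 0.0021, 0.1862]
tool_rot: [0.001, -0.023, 1.0, 0.001]
wrist_force: [1.6, 2.3, 1.8]
grip_width: 0.0233
now [0.5766 0.0021 0.1862] yaw 182.7 tilt 0.15 | shift mm [ 1.1 -1.2  2.4] turn -0.1 | q [ 0.11  0.69 -0.32  1.76  0.3   0.74  1.24] t 12.1
[1.55896305 2.32863537 1.76099944] [ 0.70445412 -0.39949299  0.06557299]
```

```bash
python3 -m pendant '[[0,-0.001,0.0015,0],[0,-0.001,0.003,0],[0,-0.001,0.004,0],[0,-0.001,0.004,0]]'
python3 - <<'E'
from h import *
to(.5756,.0008,.1838,182.8)
print(st()['wrist_force'],st()['wrist_torque'])
from plant import manip
for n in K: cv2.imwrite(f"pics/{n}13.png",manip.capture(n)["pixels"])
a=cv2.imread("pics/scene13.png")[180:260,280:360]
cv2.imwrite("pics/z20.png",cv2.resize(a,(600,600),interpolation=cv2.INTER_CUBIC))
E
```

```text
t: 12.43
eef_pos: [0.578, 0.002, 0.1834]
tool_rot: [0.003, -0.023, 1.0, 0.001]
wrist_force: [1.5, 3.3, 6.4]
grip_width: 0.0237
now [0.578  0.002  0.1834] yaw 182.7 tilt 0.38 | shift mm [ 2.5 -1.  -0.5] turn -0.1 | q [ 0.11  0.7  -0.32  1.76  0.31  0.73  1.24] t 12.43
[1.52281478 3.27470554 6.44571315] [ 1.13259121 -0.67304092  0.18327879]
```

View pics/z20.png

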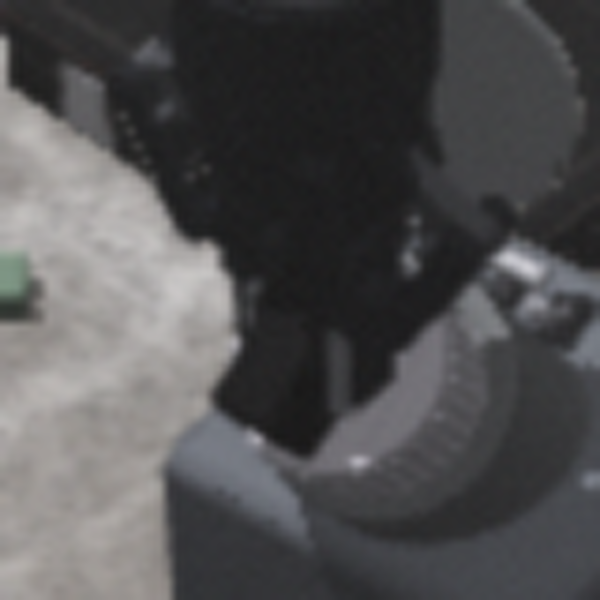

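```bash
python3 -m pendant '[[-0.001,0.001,0.0015,0],[-0.001,0.002,0.0025,0],[-0.001,0.002,0.0035,0],[-0.001,0.002,0.0035,0]]' - 45
python3 - <<'E'
from h import *
to(.5756,.0008,.1838,182.8)
print(st()['wrist_force'],st()['wrist_torque'])
E
```

```text
t: 12.87
eef_pos: [0.5793, 0.0024, 0.1809]
tool_rot: [0.003, -0.023, 1.0, 0.0]
wrist_force: [-0.1, 1.4, 13.6]
grip_width: 0.024
now [0.5793 0.0024 0.1809] yaw 182.6 tilt 0.4 | shift mm [ 3.7 -1.5 -2.9] turn -0.2 | q [ 0.1   0.7  -0.32  1.76  0.31  0.72  1.24] t 12.87
[-0.08797361  1.44994784 13.59516323] [ 0.51928987 -0.35385946  0.09963929]
```

```bash
python3 -m pendant '[[0,0,0,3],[0,0,0,6],[0,0,0,9],[0,0,0,12]]' - 30
python3 - <<'E'
from h import *
to(.5756,.0008,.1838,182.8)
print(st()['wrist_force'],st()['wrist_torque'])
from plant import manip
for n in K: cv2.imwrite(f"pics/{n}14.png",manip.capture(n)["pixels"])
a=cv2.imread("pics/scene14.png")[180:260,280:360]
cv2.imwrite("pics/z21.png",cv2.resize(a,(600,600),interpolation=cv2.INTER_CUBIC))
E
```

```text
t: 13.2
eef_pos: [0.5771, 0.0069, 0.1823]
tool_rot: [0.002, 0.079, 0.997, 0.003]
wrist_force: [-11.6, 8.3, 34.1]
grip_width: 0.0237
now [0.5771 0.0069 0.1823] yaw 171.0 tilt 0.35 | shift mm [ 0.5 -6.2 -1.5] turn -11.8 | q [ 0.06  0.69 -0.26  1.77  0.25  0.71  1.08] t 13.2
[-11.58781414   8.25815102  34.08606116] [3.02656428 1.66594875 2.08187053]
```

View pics/z21.png

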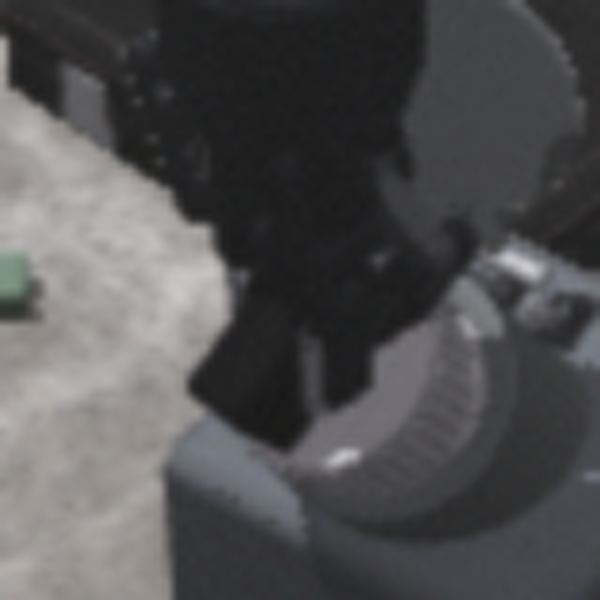

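```bash
python3 -m pendant '[[0,0,0,-4],[0,0,0,-8],[0,0,0,-12],[0,0,0,-12]]' - 30
python3 - <<'E'
from h import *
to(.5793,.0024,.1809,182.8)
print(st()['wrist_force'],st()['wrist_torque'])
from plant import manip
for n in K: cv2.imwrite(f"pics/{n}15.png",manip.capture(n)["pixels"])
a=cv2.imread("pics/scene15.png")[180:260,280:360]
cv2.imwrite("pics/z22.png",cv2.resize(a,(600,600),interpolation=cv2.INTER_CUBIC))
E
```

```text
t: 13.63
eef_pos: [0.5787, 0.002, 0.1805]
tool_rot: [0.003, -0.024, 1.0, 0.0]
wrist_force: [-1.0, 1.3, 12.3]
grip_width: 0.0231
now [0.5787 0.002  0.1805] yaw 182.8 tilt 0.32 | shift mm [-0.7  0.3 -0.4] turn -0.0 | q [ 0.1   0.7  -0.32  1.76  0.31  0.72  1.24] t 13.63
[-1.0099368   1.28277187 12.27090907] [ 0.31977681 -0.18381396  0.1028021 ]
```

View pics/z22.png

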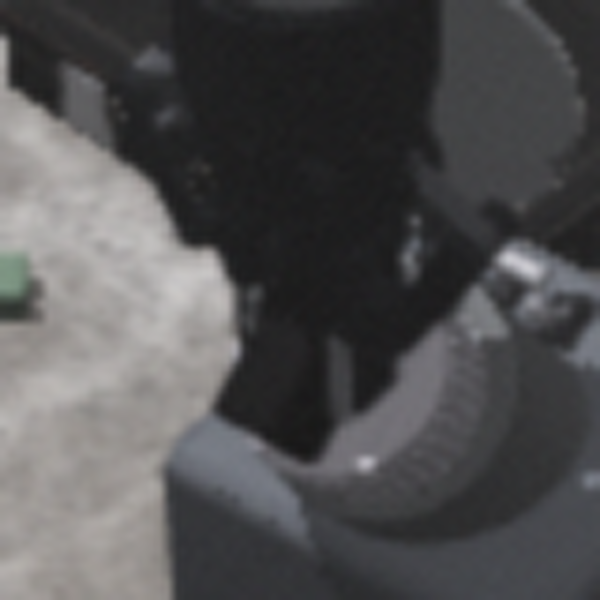

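```bash
python3 -m pendant '[[0,0,0.002,0],[0,0,0.004,0],[0,0,0.005,0]]' 0.34 30
python3 - <<'E'
from h import *
to(.5793,.0024,.1809,182.8)
print(st()['wrist_force'],st()['wrist_torque'])
from plant import manip
for n in K: cv2.imwrite(f"pics/{n}16.png",manip.capture(n)["pixels"])
a=cv2.imread("pics/scene16.png")[180:260,280:360]
cv2.imwrite("pics/z23.png",cv2.resize(a,(600,600),interpolation=cv2.INTER_CUBIC))
E
```

```text
t: 13.98
eef_pos: [0.5785, 0.0013, 0.1787]
tool_rot: [0.003, -0.022, 1.0, -0.001]
wrist_force: [-11.2, -1.9, 46.1]
grip_width: 0.0291
now [0.5785 0.0013 0.1787] yaw 182.5 tilt 0.37 | shift mm [-0.9  1.1 -2.2] turn -0.3 | q [ 0.1   0.7  -0.31  1.77  0.31  0.72  1.23] t 13.98
[-11.24184704  -1.8765131   46.08824045] [0.10135731 1.94013552 0.05118708]
```

View pics/z23.png

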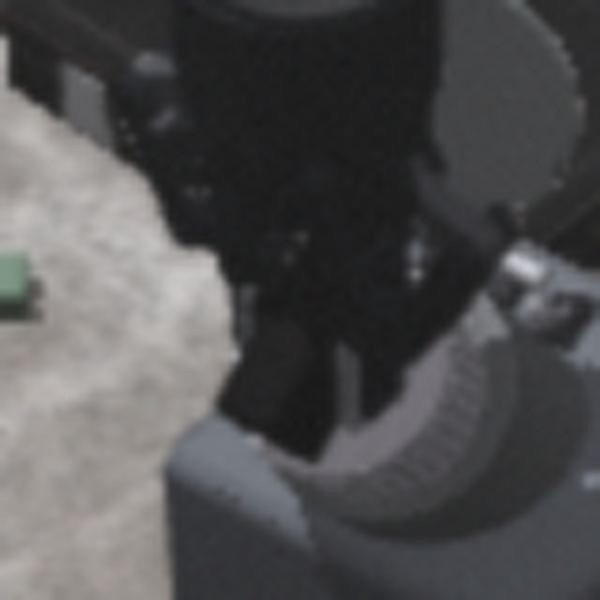

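```bash
python3 -m pendant '[[0,0,-0.0018,2],[0,0,-0.002,6],[0,0,-0.002,10],[0,0,-0.002,14]]'; python3 -c "
from h import *
print(st()['wrist_force'],st()['wrist_torque'])"; python3 -m pendant '[[0,0,0,4],[0,0,0,8],[0,0,0,12]]';  python3 - <<'E'
from h import *
to(.5793,.0024,.1809,182.8)
print(st()['wrist_force'],st()['wrist_torque'])
from plant import manip
for n in K: cv2.imwrite(f"pics/{n}17.png",manip.capture(n)["pixels"])
a=cv2.imread("pics/scene17.png")[180:260,280:360]
cv2.imwrite("pics/z24.png",cv2.resize(a,(600,600),interpolation=cv2.INTER_CUBIC))
E
```

```text
t: 14.42
eef_pos: [0.5745, 0.003, 0.1789]
tool_rot: [-0.001, 0.099, 0.995, -0.0]
wrist_force: [-15.2, 1.6, 36.9]
grip_width: 0.0291
[-15.22333457   1.63972186  36.88463646] [1.36141303 3.1151665  1.29008325]
t: 14.67
eef_pos: [0.5715, 0.0063, 0.1796]
tool_rot: [-0.004, 0.2, 0.98, 0.001]
wrist_force: [-23.9, 6.6, 49.2]
grip_width: 0.0292
now [0.5715 0.0063 0.1796] yaw 157.0 tilt 0.44 | shift mm [-8.7 -0.6 -1.3] turn -25.8 | q [ 0.02  0.69 -0.19  1.78  0.18  0.7   0.9 ] t 14.67
[-23.85695555   6.62917763  49.24656234] [3.24981609 4.27451219 2.4697643 ]
```

View pics/z24.png

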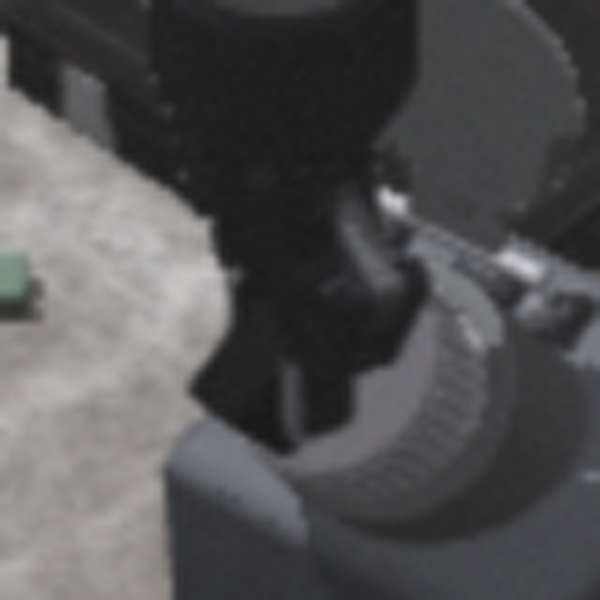

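```bash
python3 -m pendant '[[0.002,0,-0.002,0],[0.003,0,-0.003,0],[0.003,0,-0.003,0]]' 0.4;  python3 - <<'E'
from h import *
to(.5793,.0024,.1809,182.8)
print(st()['wrist_force'],st()['wrist_torque'])
from plant import manip
for n in K: cv2.imwrite(f"pics/{n}18.png",manip.capture(n)["pixels"])
a=cv2.imread("pics/scene18.png")[180:260,280:360]
cv2.imwrite("pics/z25.png",cv2.resize(a,(600,600),interpolation=cv2.INTER_CUBIC))
E
```

```text
t: 15.02
eef_pos: [0.5709, 0.0049, 0.1799]
tool_rot: [-0.002, 0.201, 0.979, 0.0]
wrist_force: [-8.7, 3.5, 18.1]
grip_width: 0.0345
now [0.5709 0.0049 0.1799] yaw 156.8 tilt 0.25 | shift mm [-8.7  1.  -1. ] turn -26.0 | q [ 0.02  0.69 -0.19  1.78  0.18  0.69  0.9 ] t 15.02
[-8.67696012  3.45629994 18.10369527] [1.30317519 1.75664136 0.40894113]
```

View pics/z25.png

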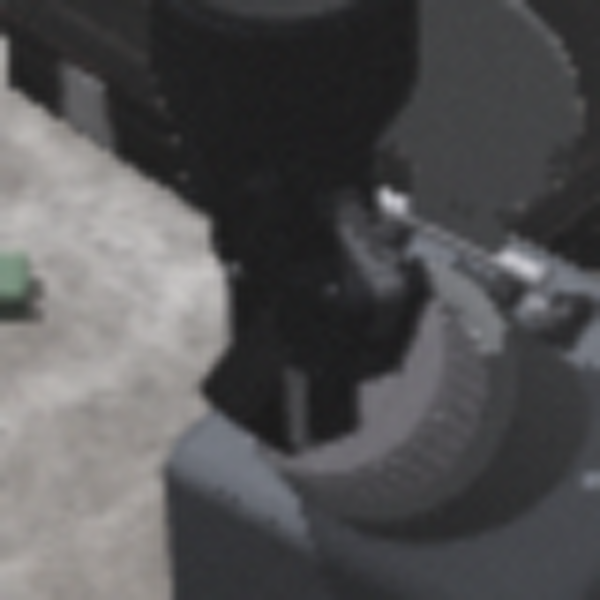

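```bash
cat >> h.py <<'E'
PT=np.array([.6134,.0026,.1477]);_h=np.radians(2.8);_t=np.radians(35)
ZP=np.array([-np.sin(_t)*np.cos(_h),-np.sin(_t)*np.sin(_h),np.cos(_t)]);XP=np.array([np.cos(_t)*np.cos(_h),np.cos(_t)*np.sin(_h),np.sin(_t)]);YP=np.cross(ZP,XP)
def can(al,d,X,Y,Z,n='scene'):
    a=np.radians(al); x=np.cos(a)*XP-np.sin(a)*YP; y=np.sin(a)*XP+np.cos(a)*YP
    return proj(n,PT+X*x+Y*y+(Z-d)*ZP)[0]
E
python3 - <<'E'
from h import *
for al in (0,10,20,30,80):
    f=lambda *v:((can(al,.016,*v)-[280,180])*7.5+3.3).round(0).tolist()
    print(al,'botR',f(-.031,-.012,.056),'topR',f(-.031,-.012,.096),'topL',f(-.031,.012,.096),'botL',f(-.031,.012,.056))
E
```

```text
0 botR [321.0, 463.0] topR [271.0, 433.0] topL [208.0, 398.0] botL [259.0, 429.0]
10 botR [304.0, 460.0] topR [254.0, 430.0] topL [199.0, 383.0] botL [250.0, 414.0]
20 botR [288.0, 453.0] topR [238.0, 423.0] topL [192.0, 366.0] botL [243.0, 398.0]
30 botR [274.0, 444.0] topR [223.0, 413.0] topL [188.0, 349.0] botL [240.0, 381.0]
80 botR [239.0, 367.0] topR [188.0, 334.0] topL [216.0, 260.0] botL [266.0, 295.0]
```

```bash
python3 -m pendant '[[0,0,-0.0005,4],[0,0,-0.001,8],[0,0,-0.002,12],[0,0,-0.003,16]]';  python3 - <<'E'
from h import *
to(.5745,.0024,.1809,182.8)
print(st()['wrist_force'],st()['wrist_torque'])
from plant import manip
for n in K: cv2.imwrite(f"pics/{n}19.png",manip.capture(n)["pixels"])
a=cv2.imread("pics/scene19.png")[180:260,280:360]
cv2.imwrite("pics/z26.png",cv2.resize(a,(600,600),interpolation=cv2.INTER_CUBIC))
E
```

```text
t: 15.45
eef_pos: [0.5698, 0.0095, 0.1827]
tool_rot: [-0.004, 0.334, 0.943, 0.002]
wrist_force: [-10.9, 11.4, 18.6]
grip_width: 0.0342
now [0.5698 0.0095 0.1827] yaw 141.0 tilt 0.53 | shift mm [-8.2 -2.5  1.7] turn -41.8 | q [-0.03  0.68 -0.11  1.78  0.1   0.69  0.7 ] t 15.45
[-10.86450052  11.39187222  18.63056095] [3.87167358 1.95178736 2.17125936]
```

View pics/z26.png

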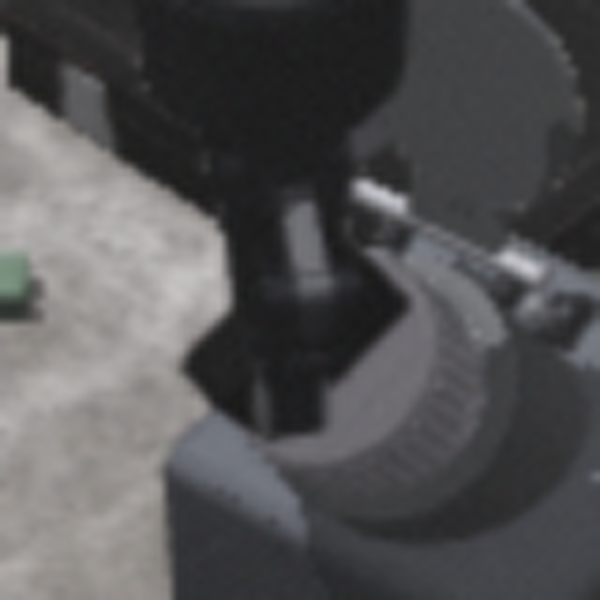

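```bash
python3 -m pendant '[[0,0,-0.0005,4],[0,0,-0.001,8],[0,0,-0.0015,12],[0,0,-0.002,16]]' 0.46;  python3 - <<'E'
from h import *
to(.5763,.0008,.1809,182.8)
print(st()['wrist_force'],st()['wrist_torque'])
from plant import manip
for n in K: cv2.imwrite(f"pics/{n}20.png",manip.capture(n)["pixels"])
a=cv2.imread("pics/scene20.png")[180:260,280:360]
cv2.imwrite("pics/z27.png",cv2.resize(a,(600,600),interpolation=cv2.INTER_CUBIC))
E
```

```text
t: 15.88
eef_pos: [0.5708, 0.0097, 0.1853]
tool_rot: [-0.004, 0.462, 0.887, 0.002]
wrist_force: [-12.4, 11.8, 22.7]
grip_width: 0.0394
now [0.5708 0.0097 0.1853] yaw 124.9 tilt 0.48 | shift mm [-10.5  -0.6   4.3] turn -57.9 | q [-0.08  0.68 -0.03  1.78  0.02  0.69  0.5 ] t 15.88
[-12.44810998  11.79327216  22.65047849] [3.24877768 1.605495   1.24429658]
```

View pics/z27.png

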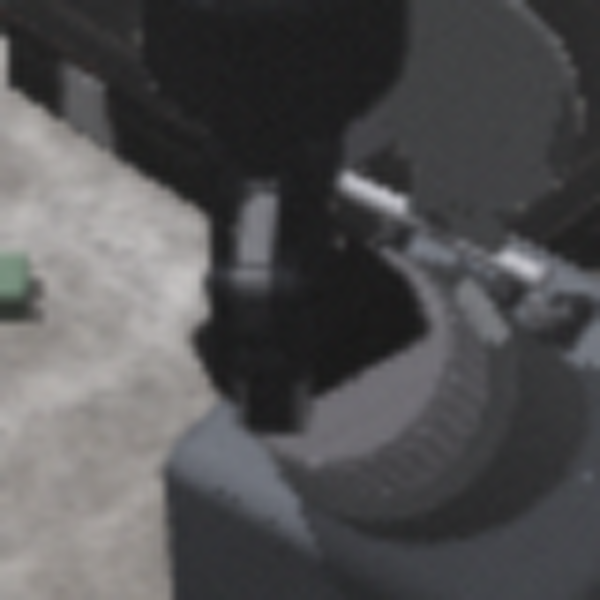

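```bash
python3 -m pendant '[[0,0,-0.0005,5],[0,0,-0.001,10],[0,0,-0.0015,15],[0,0,-0.002,20]]' 0.5;  python3 - <<'E'
from h import *
for al in (20,30,40,50,60,70,80): print(al,((can(al,.016,.031,-.012,.056)-[280,180])*7.5+3.3).round(0),((can(al,.016,.031,-.012,.096)-[280,180])*7.5+3.3).round(0))
to(.5763,.0008,.1809,182.8)
print(st()['wrist_force'],st()['wrist_torque'])
from plant import manip
for n in K: cv2.imwrite(f"pics/{n}21.png",manip.capture(n)["pixels"])
a=cv2.imread("pics/scene21.png")[180:260,280:360]
cv2.imwrite("pics/z28.png",cv2.resize(a,(600,600),interpolation=cv2.INTER_CUBIC))
E
```

```text
t: 16.32
eef_pos: [0.5727, 0.0097, 0.1874]
tool_rot: [-0.003, 0.61, 0.792, 0.003]
wrist_force: [-8.2, 11.8, 22.0]
grip_width: 0.0427
20 [437. 316.] [391. 281.]
30 [441. 334.] [395. 299.]
40 [441. 352.] [396. 318.]
50 [439. 371.] [393. 337.]
60 [434. 389.] [388. 356.]
70 [425. 406.] [379. 374.]
80 [414. 422.] [368. 390.]
now [0.5727 0.0097 0.1874] yaw 104.8 tilt 0.44 | shift mm [-9.5  1.2  6.4] turn -78.0 | q [-0.14  0.68  0.08  1.78 -0.09  0.69  0.25] t 16.32
[-8.19189445 11.84969002 22.03461056] [2.89337933 0.86640436 0.88326521]
```

View pics/z28.png

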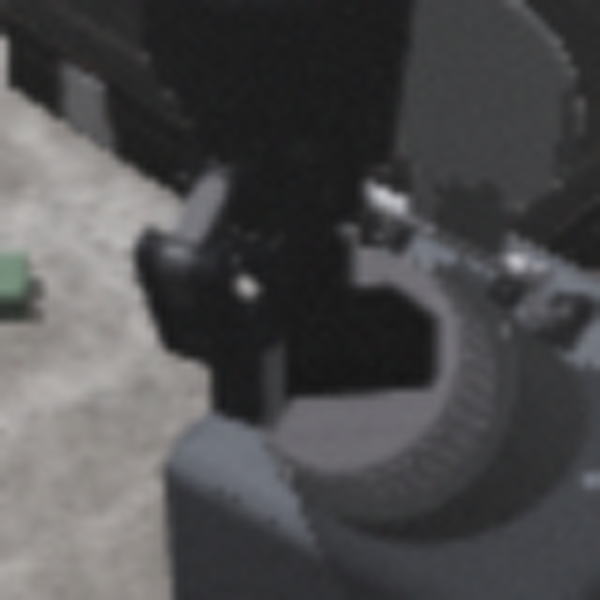

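```bash
python3 -m pendant '[[0,0,-0.0005,5],[0,0,-0.001,10],[0,0,-0.001,15],[0,0,-0.001,20]]';  python3 - <<'E'
from h import *
to(.5763,.0008,.1809,182.8)
print(st()['wrist_force'],st()['wrist_torque'])
from plant import manip
for n in K: cv2.imwrite(f"pics/{n}22.png",manip.capture(n)["pixels"])
a=cv2.imread("pics/scene22.png")[180:260,280:360]
cv2.imwrite("pics/z29.png",cv2.resize(a,(600,600),interpolation=cv2.INTER_CUBIC))
E
```

```text
t: 16.75
eef_pos: [0.5756, 0.0102, 0.1899]
tool_rot: [-0.001, 0.738, 0.675, 0.005]
wrist_force: [-6.1, 13.3, 27.4]
grip_width: 0.0427
now [0.5756 0.0102 0.1899] yaw 84.9 tilt 0.57 | shift mm [-9.4  1.4  9. ] turn -97.9 | q [-0.2   0.68  0.18  1.78 -0.19  0.69 -0.  ] t 16.75
[-6.0767413  13.3090359  27.35550575] [3.25160391 0.54348243 1.94880648]
```

View pics/z29.png

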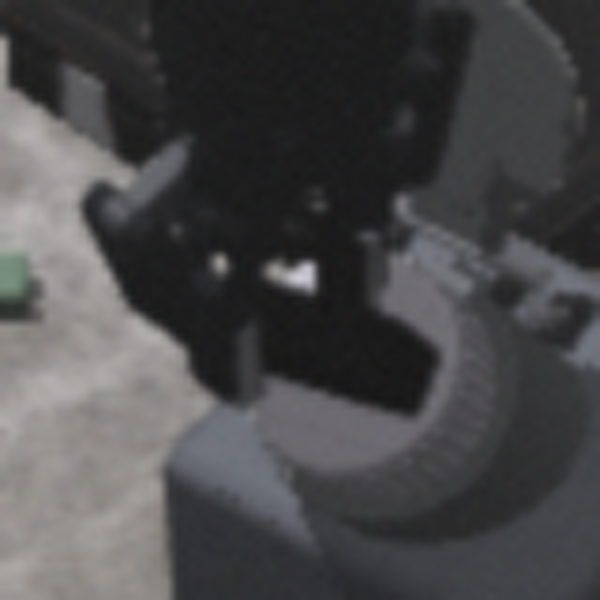

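```bash
python3 -m pendant '[[0,0,-0.0005,4],[0,0,-0.001,8],[0,0,-0.001,12]]';  python3 - <<'E'
from h import *
to(.5763,.0008,.1809,182.8)
print(st()['wrist_force'],st()['wrist_torque'])
from plant import manip
for n in K: cv2.imwrite(f"pics/{n}23.png",manip.capture(n)["pixels"])
a=cv2.imread("pics/scene23.png")[180:260,280:360]
cv2.imwrite("pics/z30.png",cv2.resize(a,(600,600),interpolation=cv2.INTER_CUBIC))
E
```

```text
t: 17.1
eef_pos: [0.5778, 0.0088, 0.1926]
tool_rot: [0.001, 0.803, 0.596, 0.006]
wrist_force: [-6.5, 10.5, 34.2]
grip_width: 0.0428
now [0.5778 0.0088 0.1926] yaw 73.2 tilt 0.68 | shift mm [-8.2  0.8 11.6] turn -109.6 | q [-0.23  0.68  0.24  1.78 -0.25  0.7  -0.15] t 17.1
[-6.53595838 10.48268309 34.16706438] [ 2.56208547 -0.02319456  3.46883352]
```

View pics/z30.png

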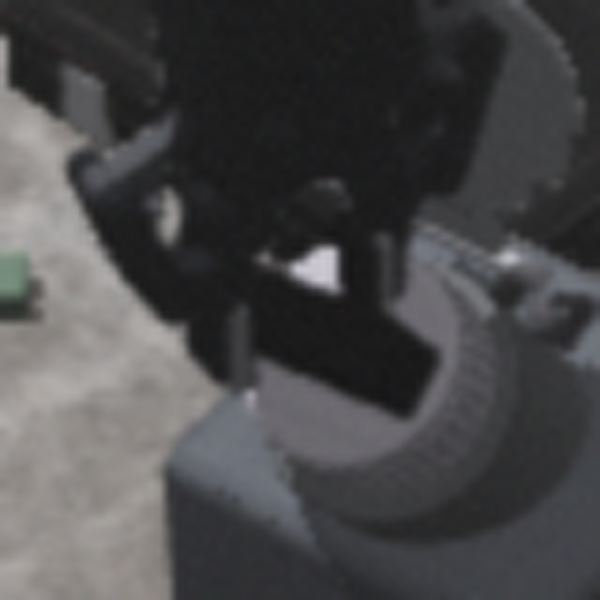

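```bash
python3 -m pendant '[[0,0,-0.002,-5],[0,0,-0.004,-10],[0,0,-0.006,-15]]' 0.6;  python3 - <<'E'
from h import *
to(.5763,.0008,.1809,182.8)
print(st()['wrist_force'],st()['wrist_torque'])
from plant import manip
for n in K: cv2.imwrite(f"pics/{n}24.png",manip.capture(n)["pixels"])
a=cv2.imread("pics/scene24.png")[180:260,280:360]
cv2.imwrite("pics/z31.png",cv2.resize(a,(600,600),interpolation=cv2.INTER_CUBIC))
E
```

```text
t: 17.45
eef_pos: [0.5736, 0.0027, 0.1938]
tool_rot: [0.0, 0.72, 0.694, -0.0]
wrist_force: [-0.6, -0.8, 0.8]
grip_width: 0.0511
now [0.5736 0.0027 0.1938] yaw 87.9 tilt 0.06 | shift mm [-1.7  2.8 12.9] turn -94.9 | q [-0.19  0.67  0.17  1.78 -0.16  0.71  0.04] t 17.45
[-0.60606741 -0.83214533  0.80529368] [-0.02867064  0.04101878  0.02254624]
```

View pics/z31.png

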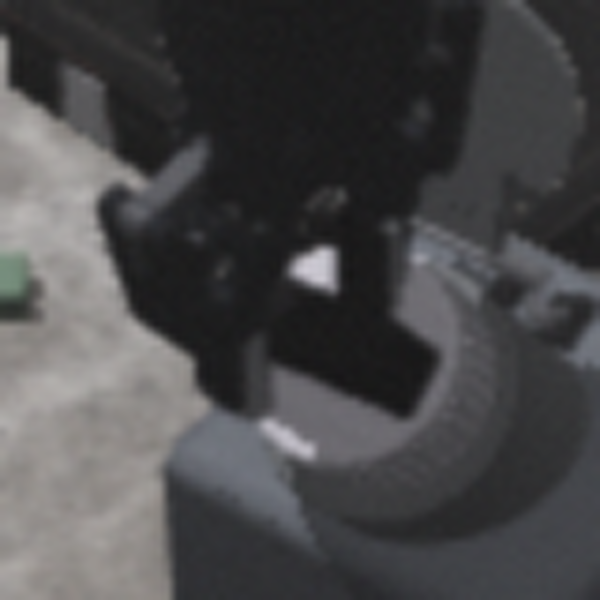

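```bash
python3 -m pendant '[[0,0,0,0],[0,-0.004,-0.007,0],[0,-0.012,-0.018,0],[0,-0.024,-0.035,0],[0,-0.036,-0.052,0]]' 0.9; python3 -m pendant '[[0,-0.01,-0.02,0],[0,-0.03,-0.05,0],[0,-0.06,-0.06,0],[0,-0.09,-0.06,0],[0,-0.09,-0.06,0]]'
python3 - <<'E'
from h import *
to(.5763,.0008,.1809,182.8)
from plant import manip
for n in K: cv2.imwrite(f"pics/{n}25.png",manip.capture(n)["pixels"])
a=cv2.imread("pics/scene25.png")[180:260,280:360];b=cv2.imread("pics/top25.png")[165:245,265:345]
cv2.imwrite("pics/z32.png",cv2.resize(a,(600,600),interpolation=cv2.INTER_CUBIC))
cv2.imwrite("pics/z33.png",cv2.resize(b,(600,600),interpolation=cv2.INTER_CUBIC))
E
```

```text
t: 17.97
eef_pos: [0.5364, 0.0045, 0.2462]
tool_rot: [-0.0, 0.722, 0.692, -0.001]
wrist_force: [0.5, 1.0, 0.1]
grip_width: 0.0764
t: 18.38
eef_pos: [0.4406, 0.0081, 0.3062]
tool_rot: [-0.002, 0.722, 0.692, -0.002]
wrist_force: [-1.3, 0.1, -0.8]
grip_width: 0.0765
now [0.4406 0.0081 0.3062] yaw 87.5 tilt 0.34 | shift mm [ -1.5 136.6 124.5] turn -95.3 | q [-0.28  0.35  0.22  1.99 -0.11  0.81 -0.04] t 18.38
```

View pics/z32.png

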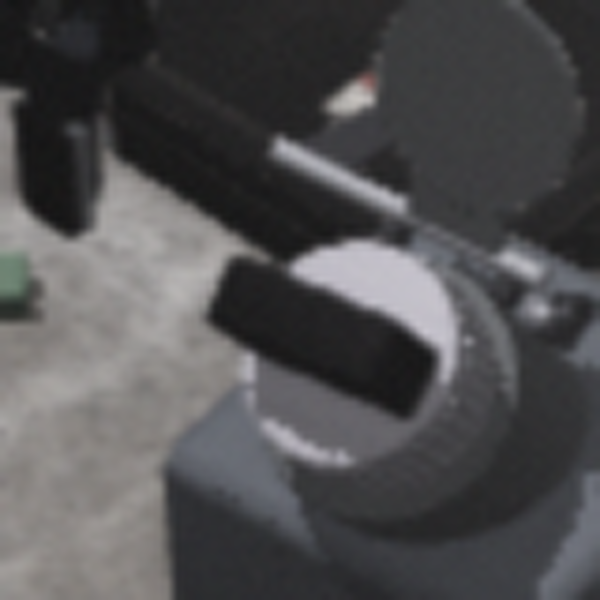

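View pics/z33.png

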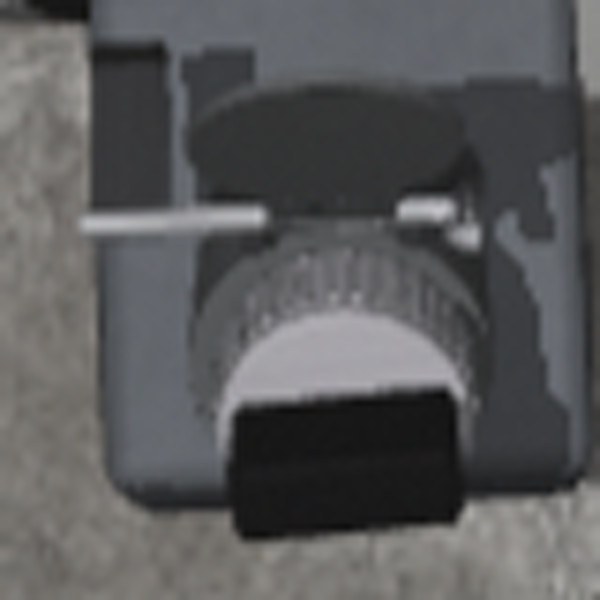

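Run:
```python
from h import *
for al in(70,75,80,85):
  for d in(.012,):
    f=lambda n,o,*v:((can(al,d,*v,n)-o)*7.5+3.3).round(0).tolist()
    S=[280,180];Tt=[265,165]
    print(al,d,'scene R-end botnear',f('scene',S,.031,-.012,.056),'botfar',f('scene',S,.031,.012,.056),'topnear L',f('scene',S,-.031,-.012,.096),'| top: back-top edge',f('top',Tt,-.031,.012,.096),f('top',Tt,.031,.012,.096),'back-bot',f('top',Tt,-.031,.012,.056),f('top',Tt,.031,.012,.056),'near-top',f('top',Tt,-.031,-.012,.096),f('top',Tt,.031,-.012,.096))
```

```text
70 0.012 scene R-end botnear [421.0, 403.0] botfar [435.0, 326.0] topnear L [184.0, 349.0] | top: back-top edge [214.0, 514.0] [430.0, 439.0] back-bot [219.0, 441.0] [428.0, 367.0] near-top [249.0, 585.0] [463.0, 512.0]
75 0.012 scene R-end botnear [416.0, 411.0] botfar [437.0, 335.0] topnear L [183.0, 340.0] | top: back-top edge [214.0, 505.0] [437.0, 446.0] back-bot [220.0, 431.0] [435.0, 374.0] near-top [242.0, 578.0] [462.0, 521.0]
80 0.012 scene R-end botnear [410.0, 419.0] botfar [437.0, 345.0] topnear L [182.0, 331.0] | top: back-top edge [215.0, 496.0] [443.0, 454.0] back-bot [221.0, 422.0] [441.0, 382.0] near-top [235.0, 571.0] [461.0, 530.0]
85 0.012 scene R-end botnear [404.0, 426.0] botfar [437.0, 354.0] topnear L [183.0, 322.0] | top: back-top edge [217.0, 486.0] [449.0, 462.0] back-bot [222.0, 413.0] [446.0, 390.0] near-top [229.0, 563.0] [458.0, 539.0]
```

```bash
python3 -m pendant '[[0,0,0,0],[0,0,0,0],[0,0,0,0],[0,0,0,0],[0,0,0,0]]' >/dev/null
python3 - <<'E'
from h import *
from plant import manip
for n in K:
    im=manip.capture(n)["pixels"]; cv2.imwrite(f"pics/{n}26.png",im)
    o=cv2.imread(f"pics/{n}25.png"); k=(slice(170,250),slice(265,355)); print(n,'diff vs before',np.abs(im[k].astype(int)-o[k]).max(), (np.abs(im[k].astype(int)-o[k]).max(2)>40).sum())
q=np.radians(np.arange(0,360,5))
for n,off in(('scene',[280,180]),('top',[265,165])):
  for d in(.009,.012,.016):
    c=np.array([can(0,d,.037*np.cos(a),.037*np.sin(a),.056,n) for a in q]); c=(c-off)*7.5+3.3
    print(n,d,'drum top min/max',c.min(0).round(),c.max(0).round())
E
```

```text
scene diff vs before 132 127
top diff vs before 70 13
scene 0.009 drum top min/max [219. 235.] [445. 470.]
scene 0.012 drum top min/max [223. 238.] [449. 472.]
scene 0.016 drum top min/max [228. 241.] [453. 475.]
top 0.009 drum top min/max [205. 326.] [473. 559.]
top 0.012 drum top min/max [206. 321.] [473. 553.]
top 0.016 drum top min/max [206. 314.] [473. 546.]
```

View pics/top26.png

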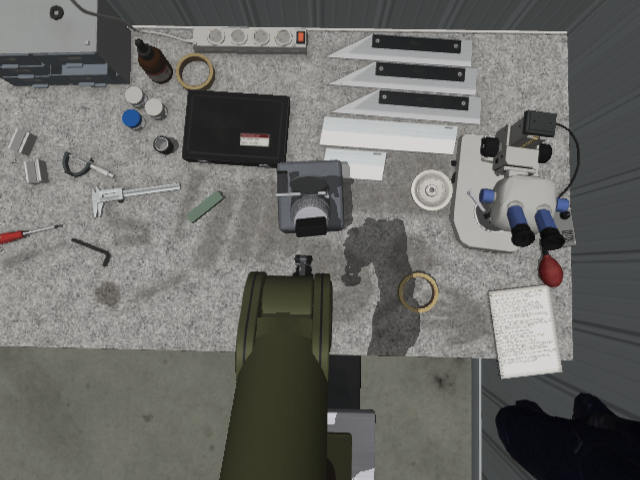

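```bash
python3 -c "
from plant import manip
print(manip.read_state()['t'],manip.job_done())"
```

```text
the job is handed in; nothing more can be done
19.0 None
```

The canister is fitted and locked in the port, and I handed the job in at 19.0 s of the 59 s allowed.

**What I did:**
- **Flap:** I pushed the lever with closed fingers until the flap snapped open. It is still tipped back in the last pictures.
- **Tilt:** The moves cannot tilt the tool, so I swung the canister about 35° between the pads by pressing one lug on the near rim of the port.
- **Insertion:** I pushed the foot in until I judged the drum was down on the rim: the upward force rose to about 14 N and no gap showed.
- **Turn:** I turned it clockwise with the jaws loosely around the bar and the fingertips pressing on the drum.
- **Release:** I turned back to free the jaws, opened them and backed off.

**Last checks:**
- **At the stop:** The bar reads about 78–80° in the scene picture at the end of the turn, and about 80–86° in both pictures afterwards. The wrist torque rose to 3.5 N m at the end of the turn. After letting go, the bar did not turn back in the scene picture.
- **Clear of the work:** The wrist force dropped to about zero on release.
- **Bystanders:** By eye in the last top view, the tape roll, dish wheel and oil stone are where they started. I did not measure them.

**What disagreed or failed:**
- **First twist:** Turning with a tight grip jammed at about 12° (34 N), so I backed off and used the loose grip.
- **Forces:** The wrist force peaked at about 50 N, within the 120 N limit, with the fingertips on the drum. I saw no sign of the arm or the gripper's body touching anything.
- **Depth:** The drum looks 1–2 mm deeper, or farther up the slope, than the expected 12 mm locked height. That is within camera error and play in the port, so I could not confirm the exact depth.

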